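# Put the shoe last away in the stay-lidded chest

### The arm

A 7-joint arm with a two-finger parallel gripper is mounted at the origin on the work surface. World frame = base frame: x ahead of the robot, y to its left, z up, the work surface at z = 0. Lengths are in m, angles in rad, forces in N, time in s.
With the tool pointing down it reaches from about 0.425 to 0.925 m from the base axis. Payload 6.8 kg.
Tool frame: the origin (TCP) lies between the finger pads; the fingertips stand 14 mm ahead of it and the grasp point (between the pads) lies 5 mm behind it; z points along the fingers, y is the direction in which the jaws open and shut (so a half turn about z gives the same grasp; the last joint's range is limited). The gripper opens to 85 mm and grips with 20 to 120 N. Pads are 22 mm wide; open, the fingers measure 114 mm over their backs; the gripper's body (76 mm by 85 mm) begins 54 mm behind the grasp point. The pads swing forward as they close: fully open they stand 13 mm farther back than shut.
Start: joints at [-1.352, 0.477, 0.022, 1.555, -0.011, 1.109, -0.083], TCP at [0.217, 0.639, 0.245] pointing down, gripper open.
Joint ranges: [-2.96, 2.96], [-0.34, 2.1], [-1.41, 1.46], [0.24, 2.44], [-1.37, 4.51], [0.17, 1.92], [-2.96, 2.96]. Speed limits (rad/s): [2.39, 2.39, 3.14, 3.14, 3.14, 3.14, 3.14].

### API

Orientations are given as a unit quaternion [w, x, y, z].
In Python, from station import bot gives the robot as it stands.
- The arm moves only by the shell command python3 -m crank 'ROWS' [FORCE]. ROWS is JSON, a list of rows, each a list of 3 entries, a list of its own where there are three numbers: the shift along the tool's x, y, z in m, then the turn, a rotation vector about the tool's x, y, z in degrees, then the finger opening in m, from 0 to 0.0854. A call has 1 to 10 rows; each row shifts and turns the commanded pose from where the row before left it, along the tool's axes as they then stand; what a row does not reach is not made up. A row lasts 1/8 s, in which the tool goes at most 62.5 mm and 10.7 degrees, less where a joint would pass 70% of its speed; a pose out of reach is approached as far as the arm can. A call is refused whole if a number of a shift passes 0.0625 or a number of a turn 10.7, either way. A call with a gripper value outside its range is refused whole. The fingers move at their own pace and stop on an object; FORCE is the grip in N (left out, the last holds). Time passes only in rows, so rows that do not move let the fingers close. It gives the time, the measured TCP pose, the force and the opening at its end, in the units of the state.
- bot.get_obs(): the state, without advancing time (a new reading comes with each control period).
- bot.read_camera(name): name is "side" or "top" or "wrist"; returns (picture, depth): 420x560x3 uint8, red, green, blue; 420x560 float32, m along the optical axis (not along the pixel's ray), 0 where there is no reading.
- bot.calibration(name): a dict with "fx", "fy", "cx", "cy" (pixels), "extrinsics" (4x4, takes a point from camera to world coordinates). Camera axes: x right, y down, z forward; pixel columns grow to the right and rows downward; lengths in m; the calibration is good to about 2 mm. A picture is of the moment at which its call begins: read the wrist's pose just before it. calibration takes no time and is no camera call; for the wrist camera it gives the pose at the moment of the call.
- bot.hand_in(): hands the job in, once; it reports no verdict.
The state is a dict: "t": time; "q": joint angles; "joint_vel": joint speeds; "joint_torque": joint torques, N m; "eef_pos": TCP position; "tool_rot": TCP orientation; "contact_force": force on the tool from outside, world axes, zero at the start; "torque": the same for the moment, N m; "gripper_width": opening from 0.0 (shut) to 1.0 (fully open).
Only numpy, scipy, OpenCV 4.12 (cv2) and the standard library are available. Lean on these libraries where they do the work, as an engineer would, in place of code of your own. Each camera call takes 0.05 s, during which the arm holds its last target.

### The job

Put the wooden shoe last away in the chest: raise the lid until its folding stay locks and the lid stands open by itself, lay the last inside, then break the stay at its red sleeve and lower the lid under control until it is fully shut, never letting it drop. The stay's lower end is only clamped on its rail: never strain the stay so hard that the clamp is dragged along it, and leave the spool, jar and wax puck where they are.

Things in the scene. Friction and masses are not known exactly. Their poses are not given: they have to be found in the camera images.
- chest: Dark green chest, fixed to the bench, 200 (x) x 260 (y) x 100 mm high without its lid; walls 6 mm, inner floor (cork) 24 mm above the bench, inside 188 x 248 mm. Origin: centre of its underside, on the bench. x points away from its front (handle side) to the hinge side, y along the hinge, z up. The stay is outside on its -y side.
- hinge (a point): Middle of the lid's hinge axis: chest frame (100, 0, 100) mm; axes as the chest's (the hinge axis is y).
- lid (a joint): Lid angle, rad: 0 shut, grows as it opens upward and back. Plywood lid 200 x 260 x 12 mm, about 0.8 kg, slightly damped: it falls shut if not held or locked. The stay stops it, firmly, somewhere between 1.2 and 1.5 rad (it depends on how the stay is set); let go there, it rests on the locked stay (settling back about 0.01 rad).
- handle (a point): Middle of the lid's round brass handle bar: bar 14 mm thick, along the hinge direction, 110 mm free between its two brackets, 240 mm from the hinge axis and 6 mm above the plane of the lid's underside; 33 mm clear between bar and lid edge. Site axes turn with the lid.
- clamp_pivot (a point): Stay's lower pivot, on the brass clamp on the vertical rail on the chest's -y side: chest frame x = -10, y = -142, z = 50 mm. Only friction holds the clamp: about 40 N along the rail drags it (about 13 N too much at the handle against the stay's stop, or pulling the knee off its circle).
- sleeve_mid (a point): Middle of the red sleeve on the knee's pin, 39 mm to -y of the knee: 16 mm thick, 50 mm long, axis along the chest's y, turns freely; 22 mm flange at the outer end. Drawn forward (-x) with 1 to 5 N it breaks the locked stay; past straight the lid's weight folds it, so keep hold and lead it round the knee's circle, forward and down to where it lay when shut, or the lid drops.
- last_mid (a point): Wooden shoe last lying sole down, 165 mm long, 0.2 to 0.4 kg; the point is in its heel block, 30 mm above the sole, 60 mm from the heel end and 105 mm from the toe end; x towards the toe, y across, z up. The heel block there is 46 mm wide and 60 mm high with upright sides, the toe part lower and up to 56 mm wide.
- spool: Bystander: cream thread spool, 44 mm across, 54 mm high; origin centre of underside.
- jar: Bystander: amber glue jar, 60 mm across, 75 mm high; origin centre of underside.
- wax: Bystander: brown wax puck, 54 mm across, 26 mm high; origin centre of underside.
- knee (a point): Stay's knee: on a lower link of 90 mm from the clamp pivot, so it goes on a circle of 90 mm about that in the chest's x-z plane; shut, it lies in front (-x) of the clamp. The upper link (83 to 97 mm, screw-set) ends on the lid edge 107 to 113 mm from the hinge. Lid fully up: links in line, then a light spring carries the knee 0.15 rad of bend past straight, backward, to a stop: locked.
There are look-alikes about, which are no part of the job. Of the things that look like the part that bears last_mid, take the one that is nearest to the robot's base at the start.

How it is judged:
By the outcome, as a careful person would: the job done as asked, in the order asked, and still so for the second after the job is handed in, with the robot touching nothing.
It also fails if it takes over 72 s, if anything falls off the work surface, if the arm or the gripper's body presses on something with over 40 N, if the wrist force passes 120 N, or if a joint passes its speed limit or range.

## Working session

There is one attempt and no reset: what is moved stays moved. The work goes in short steps, Python scripts to look and compute and a shell command to move; the robot and the scene stay as the last step left them, time stands still between calls to the robot, and variables do not carry over. Pictures are saved under pics/ and viewed, and the job is handed in when it is done.

```bash
ls; mkdir -p pics; cat > h.py <<'E'
import numpy as np,cv2
from station import bot
def snap(n,f):
    im,d=bot.read_camera(n); cv2.imwrite('pics/'+f+'.png',im[:,:,::-1]); np.savez('pics/'+f+'.npz',im=im,d=d,E=bot.calibration(n)['extrinsics'],K=[bot.calibration(n)[k] for k in('fx','fy','cx','cy')]); return im,d
def load(f):
    z=np.load('pics/'+f+'.npz'); return z['im'],z['d'],np.array(z['E']),z['K']
def pts(f):
    im,d,E,K=load(f); v,u=np.mgrid[:d.shape[0],:d.shape[1]]
    P=np.stack([(u-K[2])/K[0]*d,(v-K[3])/K[1]*d,d,np.ones_like(d)],-1)@E.T
    return P[...,:3],d>0
def st():
    o=bot.get_obs(); print({k:np.round(o[k],4).tolist() for k in('t','q','eef_pos','tool_rot','contact_force','gripper_width')}); return o
E
python3 - <<'E'
from h import *
st()
for n in('side','top','wrist'): snap(n,n+'0'); print(bot.calibration(n))
E
```

```text
pics
{'t': 0.0, 'q': [-1.3521, 0.4778, 0.0223, 1.5564, -0.0115, 1.1093, -0.0831], 'eef_pos': [0.2165, 0.6388, 0.2443], 'tool_rot': [-0.0001, 0.1626, 0.9867, -0.0009], 'contact_force': [0.5715, 0.0453, 0.321], 'gripper_width': 0.999}
{'fx': 503.20730730429705, 'fy': 503.20730730429705, 'cx': 276.52157032103366, 'cy': 209.99965735050074, 'extrinsics': array([[ 0.94811159, -0.23846522,  0.21028254,  0.25834929],
       [-0.31781768, -0.72902557,  0.60622904, -0.8873231 ],
       [ 0.00873681, -0.64160429, -0.76698605,  1.21825661],
       [ 0.        ,  0.        ,  0.        ,  1.        ]])}
{'fx': 473.72507722701926, 'fy': 473.72507722701926, 'cx': 283.8118579060672, 'cy': 210.29849372766432, 'extrinsics': array([[ 0.05091396, -0.97481614,  0.2171204 ,  0.28897915],
       [-0.99869087, -0.04862241,  0.01588707,  0.00693452],
       [-0.00493005, -0.21764503, -0.97601554,  1.35313889],
       [ 0.        ,  0.        ,  0.        ,  1.        ]])}
{'fx': 339.93440482447755, 'fy': 339.93440482447755, 'cx': 279.4401281569527, 'cy': 208.40353945381892, 'extrinsics': array([[ 0.32092154,  0.91472357,  0.24554054,  0.15515501],
       [ 0.94710381, -0.30941883, -0.08517258,  0.66080097],
       [-0.0019345 ,  0.2598861 , -0.96563734,  0.3732284 ],
       [ 0.        ,  0.        ,  0.        ,  1.        ]])}
```

View pics/side0.png

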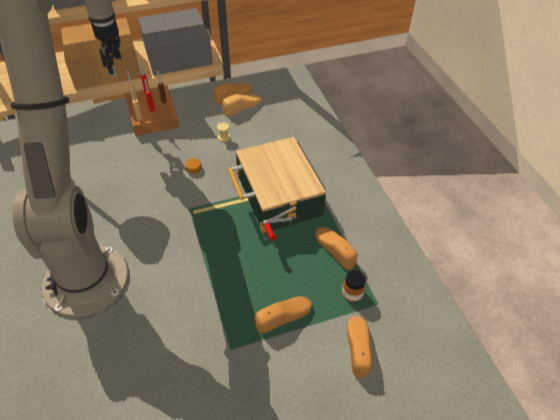

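View pics/top0.png

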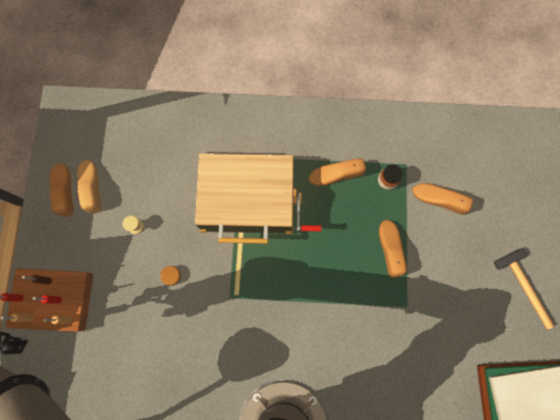

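View pics/wrist0.png

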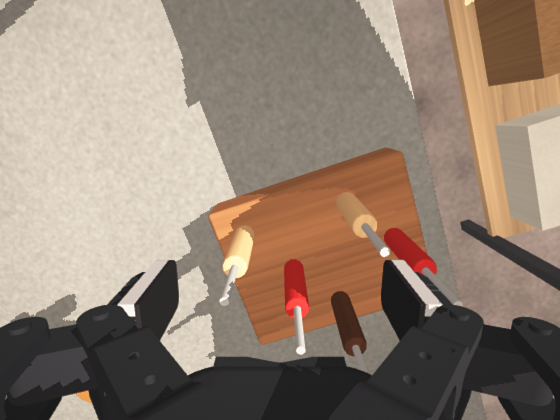

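The top view has the chest's lid at about (245,190), the handle at (243,240) and the red sleeve at (311,228). Five lasts show: (392,248), (443,197), (338,172), (88,185) and (62,190). The spool is at (132,225), the wax at (170,275) and the jar at (390,177). Next I measure them.

```bash
python3 - <<'E'
from h import *
im,d,E,K=load('top0'); P,ok=pts('top0')
for n,(u,v) in dict(lid=(245,190),lidFL=(199,224),lidFR=(290,226),lidBL=(202,156),lidBR=(291,158),handL=(222,240),hand=(243,240),handR=(266,240),sleeve=(311,229),sl2=(303,228),sl3=(319,229),jar=(390,175),spool=(132,224),wax=(170,275),bench=(330,330),mat=(340,250)).items(): print(n,P[v,u].round(4))
hsv=cv2.cvtColor(im,cv2.COLOR_RGB2HSV)
m=((hsv[...,0]>5)&(hsv[...,0]<20)&(hsv[...,1]>150)&(hsv[...,2]>70)&(P[...,2]>0.012)).astype(np.uint8)
n,l,s,c=cv2.connectedComponentsWithStats(m)
for i in range(1,n):
    if s[i,4]>150:
        q=P[l==i]; q=q[q[:,2]>.012]; print(s[i],c[i].round(),q.mean(0).round(3),q.max(0).round(3), np.hypot(*q.mean(0)[:2]).round(3))
crop=im[140:300,190:420]; cv2.imwrite('pics/tc.png',cv2.resize(crop,None,fx=3.4,fy=3.4,interpolation=cv2.INTER_CUBIC)[:,:,::-1])
im=load('side0')[0]; cv2.imwrite('pics/sc.png',cv2.resize(im[120:350,180:400],None,fx=2.6,fy=2.6,interpolation=cv2.INTER_CUBIC)[:,:,::-1])
E
```

```text
lid [0.6166 0.1353 0.1101]
lidFL [0.5167 0.2517 0.1102]
lidFR [0.5234 0.0085 0.1101]
lidBL [0.7081 0.2609 0.1089]
lidBR [0.7123 0.0149 0.1151]
handL [0.4762 0.1864 0.1132]
hand [0.4788 0.1307 0.1148]
handR [0.4824 0.0702 0.1108]
sleeve [ 0.5242 -0.0492  0.0774]
sl2 [ 0.5249 -0.0271  0.0823]
sl3 [ 0.5249 -0.0709  0.0792]
jar [ 0.6883 -0.264   0.0791]
spool [0.5179 0.4505 0.0527]
wax [0.3839 0.3365 0.0246]
bench [ 0.2571 -0.1165 -0.005 ]
mat [ 0.4816 -0.1382 -0.0013]
[309 159  56  26 905] [337. 172.] [ 0.7   -0.118  0.049] [0.739 0.007 1.353] 0.71
[ 78 161  18  51 429] [ 88. 181.] [0.639 0.598 0.04 ] [0.707 0.637 0.065] 0.875
[ 50 164  23  52 920] [ 60. 190.] [0.606 0.668 0.049] [0.694 0.719 1.353] 0.902
[413 184  59  29 988] [443. 198.] [ 0.639 -0.419  0.05 ] [0.685 0.007 1.353] 0.764
[379 220  27  57 991] [392. 248.] [ 0.487 -0.277  0.047] [0.574 0.007 1.353] 0.56
[219 238  48   5 214] [243. 240.] [0.479 0.131 0.117] [0.488 0.195 1.353] 0.496
[161 266  19  19 284] [170. 275.] [0.383 0.335 0.03 ] [0.409 0.363 1.353] 0.509
[   6  269   86   62 3824] [ 50. 300.] [0.3   0.646 0.056] [0.379 0.761 1.353] 0.712
[478 365  13  55 350] [484. 391.] [ 0.122 -0.524  0.027] [0.289 0.007 1.353] 0.538
```

View pics/tc.png

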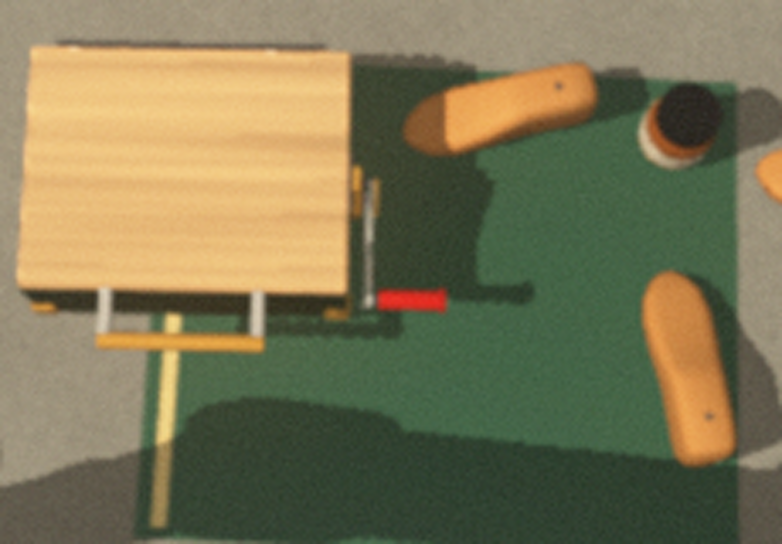

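View pics/sc.png

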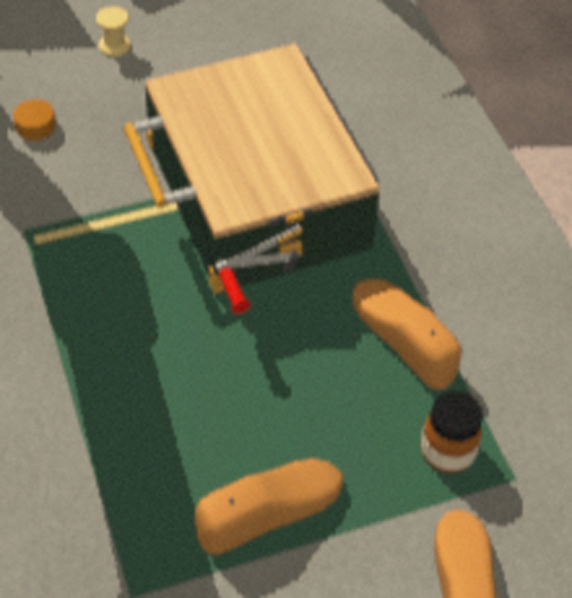

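```bash
python3 - <<'E'
from h import *
im,d,E,K=load('top0'); P,ok=pts('top0')
def cast(uv,z):
    uv=np.atleast_2d(uv); r=np.stack([(uv[:,0]-K[2])/K[0],(uv[:,1]-K[3])/K[1],np.ones(len(uv))],-1)@E[:3,:3].T
    o=E[:3,3]; return o+r*((z-o[2])/r[:,2])[:,None]
# lid: plane z in .1-.125
m=(abs(P[...,2]-.112)<.012)&(P[...,0]>.5)&(P[...,0]<.76)&(P[...,1]<.3)&(P[...,1]>-.01)
n,l,s,c=cv2.connectedComponentsWithStats(m.astype(np.uint8)); i=1+s[1:,4].argmax(); m=l==i
cn=max(cv2.findContours(m.astype(np.uint8),0,1)[0],key=len)[:,0].astype(float)
Q=cast(cn,.112)[:,:2]; r=cv2.minAreaRect((Q*1000).astype(np.float32)); print('lid',s[i],r,cv2.boxPoints(r))
# edge fits
for nm,sel in dict(front=lambda a:(a[:,1]>s[i,1]+s[i,3]-5)&(abs(a[:,0]-245)<40),right=lambda a:(a[:,0]>s[i,0]+s[i,2]-6)&(abs(a[:,1]-190)<25),left=lambda a:(a[:,0]<s[i,0]+6)&(abs(a[:,1]-190)<25),back=lambda a:(a[:,1]<s[i,1]+4)&(abs(a[:,0]-245)<40)).items():
    k=sel(cn); print(nm,cv2.fitLine((Q[k]*1000).astype(np.float32),2,0,.01,.01).ravel().round(3))
hsv=cv2.cvtColor(im,cv2.COLOR_RGB2HSV)
b=np.zeros(d.shape,bool); b[215:282,370:412]=1
m=b&(hsv[...,0]>5)&(hsv[...,0]<22)&(hsv[...,1]>140)&(P[...,2]<.2)
q=P[m]; print('last n',len(q),'z max',q[:,2].max())
cn=max(cv2.findContours(m.astype(np.uint8),0,1)[0],key=len)
r=cv2.minAreaRect((cast(cn[:,0].astype(float),.03)[:,:2]*1000).astype(np.float32)); print(r,cv2.boxPoints(r))
mean=q[:,:2].mean(0); w,V=np.linalg.eigh(np.cov(q[:,:2].T)); ax=V[:,1]; ax*=np.sign(ax[0]); print('axis(toe)',ax,np.degrees(np.arctan2(ax[1],ax[0])))
t=(q[:,:2]-mean)@ax; sd=(q[:,:2]-mean)@[-ax[1],ax[0]]
for a in np.arange(-.1,.1,.015):
    k=(t>=a)&(t<a+.015)
    if k.sum(): print(round(a,3),k.sum(),'z',np.percentile(q[k,2],[10,50,90]).round(3),'side',sd[k].min().round(3),sd[k].max().round(3), 'top mid', np.round(np.median(sd[k&(q[:,2]>np.percentile(q[k,2],50))]),3))
print(mean)
m=(hsv[...,1]>200)&((hsv[...,0]<4)|(hsv[...,0]>176)); m[:215]=0;m[240:]=0;m[:,:298]=0;m[:,325:]=0
v,u=np.nonzero(m); print('sleeve px',u.min(),u.max(),v.min(),v.max(), P[m].mean(0), cast([u.mean(),v.mean()],.075))
E
```

```text
lid [ 195  152  104   82 7049] ((611.3943481445312, 129.04852294921875), (224.40826416015625, 275.714599609375), 1.757416009902954) [[495.0152    263.3999   ]
 [503.47076   -12.184991 ]
 [727.7735     -5.3028564]
 [719.31793   270.28204  ]]
front [ 2.80000e-02 -1.00000e+00  5.03185e+02  1.21314e+02]
right [ 9.95000e-01  9.70000e-02  6.15884e+02 -2.67900e+00]
left [9.99000e-01 3.20000e-02 6.09935e+02 2.65672e+02]
back [ 2.90000e-02 -1.00000e+00  7.21217e+02  1.41597e+02]
last n 1035 z max 0.06718428525041609
((491.6084899902344, -281.0478515625), (160.91650390625, 56.72307586669922), 14.393056869506836) [[ 406.62567 -273.5762 ]
 [ 420.72546 -328.51892]
 [ 576.5913  -288.5195 ]
 [ 562.4915  -233.57678]]
axis(toe) [0.98889072 0.14864437] 8.54837381410363
-0.085 43 z [0.028 0.05  0.06 ] side -0.02 0.013 top mid -0.002
-0.07 105 z [0.042 0.058 0.062] side -0.041 0.018 top mid -0.006
-0.055 100 z [0.046 0.059 0.063] side -0.025 0.019 top mid -0.002
-0.04 105 z [0.039 0.059 0.062] side -0.042 0.02 top mid -0.004
-0.025 105 z [0.037 0.057 0.061] side -0.04 0.02 top mid -0.002
-0.01 97 z [0.037 0.051 0.056] side -0.04 0.022 top mid -0.005
0.005 97 z [0.033 0.042 0.048] side -0.039 0.024 top mid -0.003
0.02 103 z [0.028 0.034 0.038] side -0.038 0.025 top mid -0.002
0.035 104 z [0.022 0.029 0.033] side -0.036 0.026 top mid -0.002
0.05 91 z [0.02  0.025 0.029] side -0.031 0.025 top mid -0.002
0.065 69 z [0.015 0.02  0.025] side -0.031 0.023 top mid 0.0
0.08 16 z [0.003 0.012 0.017] side -0.018 0.011 top mid -0.005
[ 0.48809892 -0.27834497]
sleeve px 302 320 226 230 [ 0.52730516 -0.04941029  0.07806015] [[ 0.52787582 -0.04954277  0.075     ]]
```

```bash
cat >> h.py <<'E'
from scipy.spatial.transform import Rotation as Ro
def Rtool(yaw_deg,tilt=0,pitch=0):
    # tool y at world yaw_deg, z down; tilt: deg rotation about world x-ish(tool y) ; pitch about tool x
    a=np.radians(yaw_deg); y=np.array([np.cos(a),np.sin(a),0]); z=np.array([0,0,-1.]); x=np.cross(y,z)
    return Ro.from_matrix(np.stack([x,y,z],1))*Ro.from_euler('y',tilt,degrees=True)*Ro.from_euler('x',pitch,degrees=True)
def cur():
    o=bot.get_obs(); w,x,y,z=o['tool_rot']; return np.array(o['eef_pos']),Ro.from_quat([x,y,z,w])
def plan(wps,p=None,R=None):
    """wps: list of (pos,R,n)"""
    if p is None: p,R=cur()
    out=[]
    for pt,Rt,n in wps:
        rv=(R.inv()*Rt).as_rotvec()
        pt=np.array(pt); p0=p; R0=R
        for i in range(1,n+1):
            pn=p0+(pt-p0)*i/n; Rn=R0*Ro.from_rotvec(rv*i/n)
            s=R.inv().apply(pn-p); t=np.degrees((R.inv()*Rn).as_rotvec())
            s=s.round(4); t=t.round(1); out.append([s.tolist(),t.tolist()])
            p=p+R.apply(s); R=R*Ro.from_rotvec(np.radians(t))
    for r in out: print(r)
    print('end',p.round(4),R.as_quat().round(3))
    return p,R
E
python3 - <<'E'
from h import *
plan([([.47,.13,.25],Rtool(1.65),10)])
E
```

```text
[[-0.0403, -0.0401, -0.0005], [-0.0, 0.0, 7.0]]
[[-0.045, -0.0348, -0.0005], [-0.0, 0.0, 6.9]]
[[-0.0487, -0.0292, -0.0005], [-0.0, 0.0, 7.0]]
[[-0.052, -0.023, -0.0004], [-0.0, 0.0, 7.0]]
[[-0.0544, -0.0166, -0.0005], [-0.0, 0.0, 6.9]]
[[-0.056, -0.0098, -0.0005], [-0.0, 0.0, 7.0]]
[[-0.0568, -0.003, -0.0005], [-0.0, 0.1, 6.9]]
[[-0.0567, 0.0039, -0.0006], [-0.0, -0.0, 7.0]]
[[-0.0558, 0.0107, -0.0006], [-0.1, -0.0, 7.0]]
[[-0.0541, 0.0175, -0.0005], [0.0, -0.0, 6.9]]
end [0.47 0.13 0.25] [0.697 0.717 0.    0.   ]
```

```bash
python3 -m crank '[[[-0.0403,-0.0401,0],[0,0,7],0.04],[[-0.045,-0.0348,0],[0,0,6.9],0.04],[[-0.0487,-0.0292,0],[0,0,7],0.04],[[-0.052,-0.023,0],[0,0,7],0.04],[[-0.0544,-0.0166,0],[0,0,6.9],0.04],[[-0.056,-0.0098,0],[0,0,7],0.04],[[-0.0568,-0.003,0],[0,0,6.9],0.04],[[-0.0567,0.0039,0],[0,0,7],0.04],[[-0.0558,0.0107,0],[0,0,7],0.04],[[-0.0541,0.0175,0],[0,0,6.9],0.04]]' 20; python3 - <<'E'
from h import *
st(); snap('wrist','w1'); st()
E
```

```text
t: 1.4
eef_pos: [0.4706, 0.1287, 0.2454]
tool_rot: [-0.0, 0.698, 0.716, 0.0]
contact_force: [0.6, 0.9, -0.2]
gripper_width: 0.469
{'t': 1.4, 'q': [-0.8208, 0.1706, 0.4831, 2.017, -0.0958, 0.9749, -0.2643], 'eef_pos': [0.4706, 0.1287, 0.2454], 'tool_rot': [-0.0, 0.698, 0.7161, 0.0003], 'contact_force': [0.6158, 0.903, -0.197], 'gripper_width': 0.4694}
{'t': 1.45, 'q': [-0.815, 0.1711, 0.4936, 2.0164, -0.0934, 0.9746, -0.2635], 'eef_pos': [0.4735, 0.1208, 0.2459], 'tool_rot': [0.0019, 0.703, 0.7112, -0.0001], 'contact_force': [2.7684, -6.839, 1.008], 'gripper_width': 0.4694}
```

View pics/w1.png

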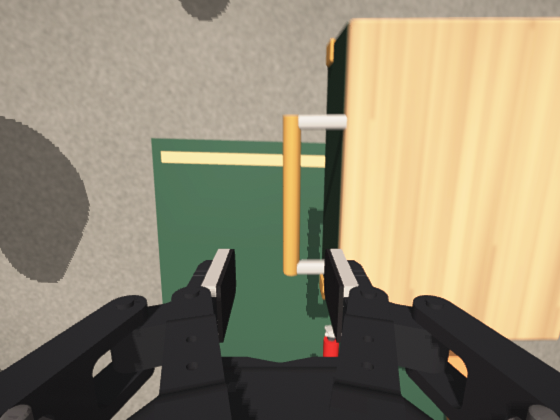

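The wrist view shows the bar running from (291,115) to (291,275) with the lid edge at x≈345. The arm was still settling, so I'll retake the shot, reading the calibration before the picture.

```bash
sed -i "s/^    im,d=bot.read_camera(n); cv2/    c=bot.calibration(n); im,d=bot.read_camera(n); cv2/; s/E=bot.calibration(n)\['extrinsics'\],K=\[bot.calibration(n)\[k\]/E=c['extrinsics'],K=[c[k]/" h.py
cat >> h.py <<'E'
def castf(f,uv,z):
    im,d,E,K=load(f)
    uv=np.atleast_2d(uv).astype(float); r=np.stack([(uv[:,0]-K[2])/K[0],(uv[:,1]-K[3])/K[1],np.ones(len(uv))],-1)@E[:3,:3].T
    o=E[:3,3]; return o+r*((z-o[2])/r[:,2])[:,None]
E
python3 - <<'E'
from h import *
snap('wrist','w2a');st(); snap('wrist','w2'); st()
im,d,E,K=load('w2'); P,ok=pts('w2'); hsv=cv2.cvtColor(im,cv2.COLOR_RGB2HSV)
m=np.zeros(d.shape,np.uint8); m[90:290,255:315]=1
m&=((hsv[...,1]>150)&(hsv[...,0]>10)&(hsv[...,0]<25)).astype(np.uint8)
n,l,s,c=cv2.connectedComponentsWithStats(m); i=1+s[1:,4].argmax(); m=l==i; print(s[i],c[i])
q=P[m]; q=q[(q[:,2]>.09)&(q[:,2]<.13)]; print(q.mean(0),np.percentile(q[:,2],[5,50,95]))
v,u=np.nonzero(m)
rows=[v.min()+3,v.max()-3]
for r in rows+[int(np.mean(rows))]:
    uu=u[v==r]; print(r,uu.min(),uu.max(),castf('w2',[[uu.min(),r],[uu.mean(),r],[uu.max(),r]],.106).round(4).tolist())
print('ends',castf('w2',[[u[v==v.min()].mean(),v.min()],[u[v==v.max()].mean(),v.max()]],.106))
# lid front edge at z=.112 (top)
g=((hsv[...,0]>10)&(hsv[...,0]<25)&(hsv[...,2]>180)&(hsv[...,1]>60)).astype(np.uint8)
for r in(40,60,80,150,180,220): 
    uu=np.nonzero(g[r,310:])[0]; 
    run=[x for x in uu if g[r,310+x:310+x+12].all()]; print(r,run[0]+310,castf('w2',[run[0]+310,r],.112))
uu=np.nonzero(g[:,450])[0]; print('left edge col450',uu.min(),uu.max(),castf('w2',[[450,uu.min()],[450,uu.max()]],.112))
E
```

```text
{'t': 1.5, 'q': [-0.8175, 0.1708, 0.4893, 2.0168, -0.094, 0.9749, -0.2644], 'eef_pos': [0.4722, 0.124, 0.2456], 'tool_rot': [0.0012, 0.701, 0.7131, -0.0002], 'contact_force': [0.0425, 0.5374, 0.0668], 'gripper_width': 0.4685}
{'t': 1.55, 'q': [-0.8199, 0.1709, 0.485, 2.017, -0.095, 0.9751, -0.2648], 'eef_pos': [0.471, 0.1273, 0.2454], 'tool_rot': [0.0004, 0.699, 0.7151, -0.0001], 'contact_force': [-0.2659, -0.0455, 0.2185], 'gripper_width': 0.4691}
[288 107   9 161 845] [293.46035503 192.47692308]
[0.48398739 0.13130339 0.11162065] [0.10947099 0.11179324 0.11336375]
110 291 293 [[0.4806, 0.1951, 0.106], [0.4813, 0.1952, 0.106], [0.4821, 0.1952, 0.106]]
264 290 293 [[0.483, 0.0686, 0.106], [0.4843, 0.0686, 0.106], [0.4856, 0.0686, 0.106]]
187 292 296 [[0.4829, 0.1357, 0.106], [0.4845, 0.1357, 0.106], [0.4861, 0.1358, 0.106]]
ends [[0.48201676 0.19734749 0.106     ]
 [0.48350861 0.06576701 0.106     ]]
40 345 [[0.51715923 0.24304757 0.112     ]]
60 344 [[0.51733014 0.23000051 0.112     ]]
80 343 [[0.51750601 0.21657418 0.112     ]]
150 310 [[0.49563941 0.16595751 0.112     ]]
180 340 [[0.52003109 0.14315613 0.112     ]]
220 339 [[0.52131689 0.11046533 0.112     ]]
left edge col450 6 363 [[ 0.58792262  0.2656216   0.112     ]
 [ 0.63121851 -0.02418443  0.112     ]]
```

```bash
python3 -m crank '[[[0.0015,0.011,0.037],[0,0,0],0.04],[[0,0,0.037],[0,0,0],0.04],[[0,0,0.037],[0,0,0],0.04],[[0,0,0.030],[0,0,0],0.04],[[0,0,0.004],[0,0,0],0.04],[[0,0,0],[0,0,0],0.04]]' 20; python3 - <<'E'
from h import *
st(); snap('wrist','w3')
E
```

```text
t: 2.3
eef_pos: [0.4812, 0.1329, 0.1008]
tool_rot: [-0.0, 0.696, 0.718, 0.0]
contact_force: [-0.3, -0.4, 0.1]
gripper_width: 0.467
{'t': 2.3, 'q': [-0.7268, 0.4167, 0.4092, 2.1149, -0.2669, 0.6581, -0.1059], 'eef_pos': [0.4812, 0.1329, 0.1008], 'tool_rot': [-0.0001, 0.6963, 0.7178, 0.0002], 'contact_force': [-0.2637, -0.4037, 0.1201], 'gripper_width': 0.4671}
```

View pics/w3.png

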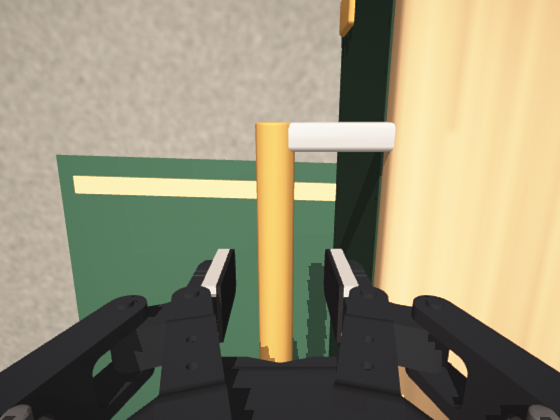

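The bar (x≈276) lies between the pads (235 to 325). Close on it.

```bash
python3 -m crank '[[[0,-0.001,0],[0,0,0],0],[[0,0,0.002],[0,0,0],0],[[0,0,0],[0,0,0],0],[[0,0,0],[0,0,0],0],[[0,0,0],[0,0,0],0]]' 25; python3 - <<'E'
from h import *
p,R=cur()
# plan arc
yaw=np.radians(1.7); ex=np.array([np.cos(yaw),np.sin(yaw),0]); ez=np.array([0,0,1.])
a0=np.arctan2(.006,.24); r=np.hypot(.24,.006)
def off(th): return r*(-np.cos(a0+th)*ex+np.sin(a0+th)*ez)
print(p)
T=np.linspace(0,1.15,21)
for i in range(1,21):
    dlt=off(T[i])-off(T[i-1]); print(round(T[i],3),R.inv().apply(dlt).round(4), off(T[i])-off(0))
E
```

```text
t: 2.98
eef_pos: [0.4797, 0.1326, 0.1002]
tool_rot: [-0.001, 0.697, 0.717, 0.0]
contact_force: [-7.5, 0.2, 21.4]
gripper_width: 0.158
[0.47970554 0.13264227 0.10017635]
0.057 [ 0.      0.0007 -0.0138] [7.41124279e-04 2.19960551e-05 1.37824809e-02]
0.115 [ 0.      0.0015 -0.0137] [2.27273113e-03 6.74530854e-05 2.74995739e-02]
0.172 [ 0.      0.0023 -0.0136] [0.00458976 0.00013622 0.04110594]
0.23 [ 0.      0.0031 -0.0135] [0.00768455 0.00022807 0.0545566 ]
0.288 [ 0.      0.0039 -0.0133] [0.01154687 0.0003427  0.06780711]
0.345 [ 0.      0.0046 -0.013 ] [0.01616395 0.00047973 0.08081366]
0.402 [ 0.      0.0053 -0.0127] [0.02152055 0.00063871 0.09353325]
0.46 [ 0.      0.0061 -0.0124] [0.02759894 0.00081912 0.10592386]
0.518 [ 0.      0.0068 -0.012 ] [0.03437904 0.00102035 0.11794452]
0.575 [ 0.      0.0075 -0.0116] [0.04183843 0.00124174 0.1295555 ]
0.632 [ 0.      0.0081 -0.0112] [0.04995247 0.00148255 0.14071843]
0.69 [ 0.      0.0087 -0.0107] [0.05869433 0.00174201 0.1513964 ]
0.747 [ 0.      0.0093 -0.0102] [0.06803512 0.00201924 0.16155412]
0.805 [ 0.      0.0099 -0.0096] [0.07794397 0.00231332 0.17115802]
0.862 [ 0.      0.0104 -0.009 ] [0.08838811 0.0026233  0.18017635]
0.92 [ 0.      0.0109 -0.0084] [0.09933303 0.00294814 0.18857931]
0.977 [ 0.      0.0114 -0.0078] [0.11074256 0.00328676 0.19633912]
1.035 [ 0.      0.0118 -0.0071] [0.12257897 0.00363806 0.20343012]
1.092 [ 0.      0.0122 -0.0064] [0.13480316 0.00400086 0.20982889]
1.15 [ 0.      0.0126 -0.0057] [0.1473747  0.00437398 0.21551427]
```

```bash
python3 -m crank '[[[0,0.0005,-0.008],[0,0,0],0],[[0,0.001,-0.0138],[0,0,0],0],[[0,0.0018,-0.0137],[0,0,0],0],[[0,0.0026,-0.0136],[0,0,0],0],[[0,0.0034,-0.0134],[0,0,0],0]]' 25; python3 - <<'E'
from h import *
st()
E
```

```text
t: 3.6
eef_pos: [0.4887, 0.1328, 0.1615]
tool_rot: [-0.001, 0.697, 0.718, -0.0]
contact_force: [-2.8, 3.0, -4.4]
gripper_width: 0.151
{'t': 3.6, 'q': [-0.7665, 0.3278, 0.4584, 2.0578, -0.2012, 0.7995, -0.1585], 'eef_pos': [0.4887, 0.1328, 0.1615], 'tool_rot': [-0.0007, 0.6966, 0.7175, -0.0005], 'contact_force': [-2.7653, 3.0226, -4.4026], 'gripper_width': 0.1509}
```

```bash
python3 -m crank '[[[0,0.0042,-0.0132],[0,0,0],0],[[0,0.0049,-0.0129],[0,0,0],0],[[0,0.0056,-0.0126],[0,0,0],0],[[0,0.0064,-0.0122],[0,0,0],0],[[0,0.0071,-0.0118],[0,0,0],0],[[0,0.0078,-0.0114],[0,0,0],0],[[0,0.0084,-0.011],[0,0,0],0],[[0,0.009,-0.0105],[0,0,0],0],[[0,0.0096,-0.01],[0,0,0],0],[[0,0.0101,-0.0094],[0,0,0],0]]' 25; python3 - <<'E'
from h import *
st(); snap('side','s1')
E
```

```text
t: 4.85
eef_pos: [0.5584, 0.135, 0.2774]
tool_rot: [-0.004, 0.696, 0.718, -0.003]
contact_force: [-20.8, 2.4, 16.7]
gripper_width: 0.151
{'t': 4.85, 'q': [-0.7422, 0.3068, 0.5015, 1.7844, -0.1678, 1.1015, -0.1529], 'eef_pos': [0.5584, 0.135, 0.2774], 'tool_rot': [-0.0041, 0.6965, 0.7176, -0.003], 'contact_force': [-20.8195, 2.3743, 16.7127], 'gripper_width': 0.1513}
```

View pics/s1.png

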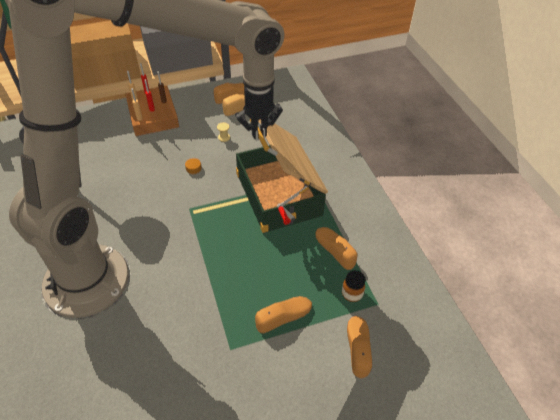

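The lid stands at about 0.83 rad. The force is mainly radial, so my arc is slightly too tight. I'll ease outward.

```bash
python3 -m crank '[[[0,-0.002,-0.0022],[0,0,0],0],[[0,0,0],[0,0,0],0]]' 25
```

```text
t: 5.15
eef_pos: [0.5602, 0.135, 0.279]
tool_rot: [-0.0, 0.697, 0.717, 0.0]
contact_force: [-5.5, 3.6, 2.4]
gripper_width: 0.154
```

```bash
python3 - <<'E'
from h import *
st(); im,d=snap('wrist','w4'); 
E
```

```text
{'t': 5.15, 'q': [-0.7448, 0.3029, 0.5026, 1.7852, -0.1637, 1.0943, -0.1565], 'eef_pos': [0.5602, 0.135, 0.279], 'tool_rot': [-0.0004, 0.6966, 0.7175, 0.0004], 'contact_force': [-5.4831, 3.627, 2.4102], 'gripper_width': 0.1543}
```

View pics/w4.png

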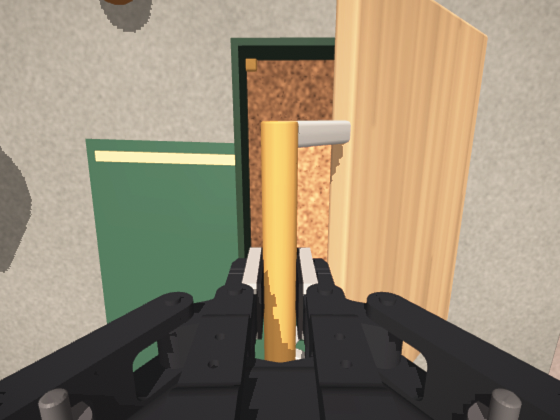

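```bash
python3 -m crank '[[[0,0.011,-0.0093],[0,0,0],0],[[0,0.0115,-0.0086],[0,0,0],0],[[0,0.012,-0.0079],[0,0,0],0],[[0,0.0125,-0.0072],[0,0,0],0],[[0,0.0129,-0.0064],[0,0,0],0],[[0,0.0066,-0.003],[0,0,0],0],[[0,0,0],[0,0,0],0]]' 25
cat >> h.py <<'E'
def lidstate(c=(.721,.1007)):
    o=bot.get_obs(); p=o['eef_pos']; f=o['contact_force']; dx,dz=p[0]-c[0],p[2]-c[1]; A=np.arctan2(dz,-dx)
    fr=-f[0]*np.cos(A)+f[2]*np.sin(A); ft=f[0]*np.sin(A)+f[2]*np.cos(A)
    print('t',o['t'],'A',A.round(4),'th',(A-.025).round(4),'r',np.hypot(dx,dz).round(4),'Frad',fr.round(1),'Ftan',ft.round(1),'w',o['gripper_width'])
E
python3 -c "from h import *;lidstate()"
```

```text
t: 6.08
eef_pos: [0.6277, 0.1369, 0.3221]
tool_rot: [0.0, 0.697, 0.717, 0.001]
contact_force: [-5.1, 3.1, 5.4]
gripper_width: 0.153
t 6.075 A 1.1718 th 1.1468 r 0.2402 Frad 6.9 Ftan -2.6 w 0.15338239932742154
```

```bash
python3 - <<'E'
from h import *
im,d=snap('side','s2'); lidstate()
cv2.imwrite('pics/s2c.png',cv2.resize(im[100:260,200:360],None,fx=4,fy=4,interpolation=cv2.INTER_CUBIC)[:,:,::-1])
for f in('side0','s2'):
    im,d,E,K=load(f);P,ok=pts(f);hsv=cv2.cvtColor(im,cv2.COLOR_RGB2HSV)
    m=((hsv[...,1]>200)&((hsv[...,0]<4)|(hsv[...,0]>176))&(hsv[...,2]>60)).astype(np.uint8); m[:190]=0;m[260:]=0;m[:,:230]=0;m[:,340:]=0
    n,l,s,c=cv2.connectedComponentsWithStats(m); i=1+s[1:,4].argmax(); q=P[l==i]; print(f,s[i],c[i],np.median(q,0).round(4),q.min(0).round(3),q.max(0).round(3))
E
```

```text
t 6.125 A 1.1706 th 1.1456 r 0.2402 Frad 6.9 Ftan -2.5 w 0.15036880122883495
side0 [265 224  11  16  86] [269.68604651 231.62790698] [ 0.5268 -0.0578  0.078 ] [ 0.519 -0.076  0.059] [ 0.538 -0.026  0.088]
s2 [291 201  12  17  91] [296.48351648 209.14285714] [ 0.6064 -0.0542  0.1457] [ 0.599 -0.075  0.131] [ 0.617 -0.021  0.152]
```

View pics/s2c.png

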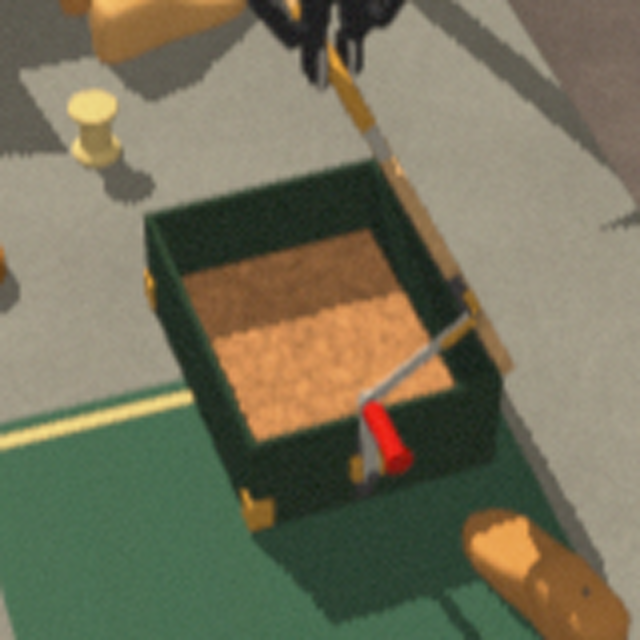

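The lower link is nearly vertical with radius about 88 (90 expected) and the upper link is about 94, so I predict the stop near 1.4 rad. I'll move to about 1.33, then creep.

```bash
python3 -m crank '[[[0,0.0101,-0.0045],[0,0,0],0],[[0,0.0104,-0.004],[0,0,0],0],[[0,0.0106,-0.0033],[0,0,0],0],[[0,0.0107,-0.0026],[0,0,0],0],[[0,0,0],[0,0,0],0]]' 25;python3 -c "from h import *;lidstate()"
```

```text
t: 6.75
eef_pos: [0.67, 0.1381, 0.3353]
tool_rot: [0.001, 0.697, 0.717, 0.001]
contact_force: [-2.0, 4.7, 4.8]
gripper_width: 0.147
t 6.75 A 1.3569 th 1.3319 r 0.24 Frad 5.1 Ftan -1.0 w 0.1472190775832534
```

```bash
python3 -m crank '[[[0,0.0025,-0.0006],[0,0,0],0],[[0,0.0025,-0.0005],[0,0,0],0],[[0,0.0015,-0.0003],[0,0,0],0],[[0,0,0],[0,0,0],0]]' 25;python3 -c "from h import *;lidstate()"
```

```text
t: 7.25
eef_pos: [0.6752, 0.1382, 0.3362]
tool_rot: [-0.0, 0.697, 0.717, 0.0]
contact_force: [-1.5, 4.7, 3.2]
gripper_width: 0.152
t 7.25 A 1.3789 th 1.3539 r 0.2399 Frad 3.4 Ftan -0.9 w 0.1523450383874751
```

```bash
python3 -m crank '[[[0,0.0012,-0.0002],[0,0,0],0],[[0,0.0012,-0.0002],[0,0,0],0],[[0,0,0],[0,0,0],0]]' 25;python3 -c "from h import *;lidstate()"
```

```text
t: 7.62
eef_pos: [0.6775, 0.1383, 0.3366]
tool_rot: [-0.0, 0.697, 0.717, 0.0]
contact_force: [-1.9, 4.2, 3.8]
gripper_width: 0.152
t 7.625 A 1.3886 th 1.3636 r 0.2399 Frad 4.0 Ftan -1.2 w 0.15231020324902925
```

```bash
python3 -m crank '[[[0,0.0012,-0.0002],[0,0,0],0],[[0,0.0012,-0.0002],[0,0,0],0],[[0,0,0],[0,0,0],0]]' 25;python3 -c "from h import *;lidstate()"
```

```text
t: 8.0
eef_pos: [0.68, 0.1383, 0.3369]
tool_rot: [-0.0, 0.697, 0.717, 0.0]
contact_force: [-1.0, 3.6, 2.7]
gripper_width: 0.152
t 8.0 A 1.3987 th 1.3737 r 0.2397 Frad 2.8 Ftan -0.5 w 0.1519531168067983
```

```bash
python3 -c "
from h import *
im,d=snap('side','s3')
cv2.imwrite('pics/s3c.png',cv2.resize(im[100:260,200:360],None,fx=4,fy=4,interpolation=cv2.INTER_CUBIC)[:,:,::-1])
f='s3'
im,d,E,K=load(f);P,ok=pts(f);hsv=cv2.cvtColor(im,cv2.COLOR_RGB2HSV)
m=((hsv[...,1]>200)&((hsv[...,0]<4)|(hsv[...,0]>176))&(hsv[...,2]>60)).astype(np.uint8); m[:180]=0;m[260:]=0;m[:,:230]=0;m[:,340:]=0
n,l,s,c=cv2.connectedComponentsWithStats(m); i=1+s[1:,4].argmax(); q=P[l==i]; print(f,s[i],c[i],np.median(q,0).round(4))
"
```

```text
s3 [302 199  12  17  98] [307.17346939 207.07142857] [ 0.639  -0.0508  0.1415]
```

View pics/s3c.png

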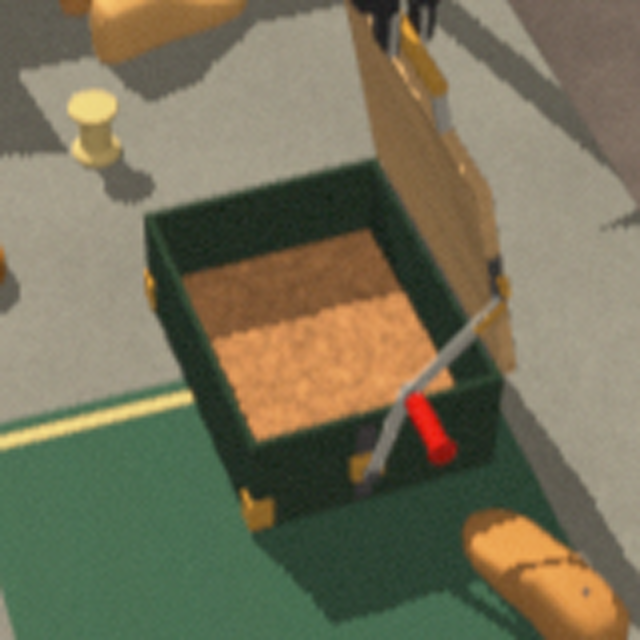

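```bash
python3 -m crank '[[[0,0.0012,-0.0002],[0,0,0],0],[[0,0.0012,-0.0002],[0,0,0],0],[[0,0,0],[0,0,0],0]]' 25;python3 -c "from h import *;lidstate()"
```

```text
t: 8.43
eef_pos: [0.6823, 0.1384, 0.3373]
tool_rot: [-0.0, 0.697, 0.717, 0.0]
contact_force: [-1.5, 4.7, 3.2]
gripper_width: 0.152
t 8.425 A 1.4088 th 1.3838 r 0.2397 Frad 3.4 Ftan -1.0 w 0.15180118555056032
```

```bash
python3 -m crank '[[[0,0.0012,-0.0002],[0,0,0],0],[[0,0.0012,-0.0002],[0,0,0],0],[[0,0,0],[0,0,0],0]]' 25;python3 -c "from h import *;lidstate()"
```

```text
t: 8.8
eef_pos: [0.6848, 0.1385, 0.3376]
tool_rot: [-0.0, 0.697, 0.717, 0.0]
contact_force: [-0.9, 5.6, 1.8]
gripper_width: 0.152
t 8.8 A 1.419 th 1.394 r 0.2396 Frad 1.9 Ftan -0.6 w 0.15168356996114288
```

```bash
python3 -m crank '[[[0,0.0012,-0.0002],[0,0,0],0],[[0,0.0006,-0.0001],[0,0,0],0],[[0,0,0],[0,0,0],0]]' 25;python3 -c "from h import *;lidstate()"
```

```text
t: 9.18
eef_pos: [0.6865, 0.1386, 0.3378]
tool_rot: [-0.0, 0.697, 0.717, 0.0]
contact_force: [-1.2, 4.5, 1.8]
gripper_width: 0.15
t 9.175 A 1.4263 th 1.4013 r 0.2396 Frad 2.0 Ftan -1.0 w 0.15005926214822798
```

```bash
python3 -m crank '[[[0,0.0011,-0.0001],[0,0,0],0],[[0,0,0],[0,0,0],0]]' 25;python3 -c "from h import *;lidstate()"
```

```text
t: 9.43
eef_pos: [0.6876, 0.1386, 0.338]
tool_rot: [-0.0, 0.697, 0.717, 0.0]
contact_force: [-0.7, 4.0, 2.2]
gripper_width: 0.152
t 9.425 A 1.4308 th 1.4058 r 0.2396 Frad 2.3 Ftan -0.4 w 0.15194938771414632
```

```bash
python3 -m crank '[[[0,0.0011,-0.0001],[0,0,0],0],[[0,0,0],[0,0,0],0]]' 25;python3 -c "from h import *;lidstate()"
```

```text
t: 9.68
eef_pos: [0.6888, 0.1386, 0.338]
tool_rot: [-0.0, 0.697, 0.717, 0.0]
contact_force: [-0.3, 4.5, 1.9]
gripper_width: 0.154
t 9.675 A 1.4357 th 1.4107 r 0.2395 Frad 1.9 Ftan -0.0 w 0.15383366173610896
```

```bash
python3 -m crank '[[[0,0.0011,-0.0001],[0,0,0],0],[[0,0,0],[0,0,0],0]]' 25;python3 -c "
from h import *
lidstate()
im,d=snap('side','s4')
cv2.imwrite('pics/s4c.png',cv2.resize(im[100:260,200:360],None,fx=4,fy=4,interpolation=cv2.INTER_CUBIC)[:,:,::-1])"
```

```text
t: 9.93
eef_pos: [0.6899, 0.1387, 0.3382]
tool_rot: [-0.0, 0.697, 0.717, 0.0]
contact_force: [-1.3, 5.8, 1.5]
gripper_width: 0.147
t 9.925 A 1.4406 th 1.4156 r 0.2395 Frad 1.7 Ftan -1.0 w 0.14717155158349032
```

View pics/s4c.png

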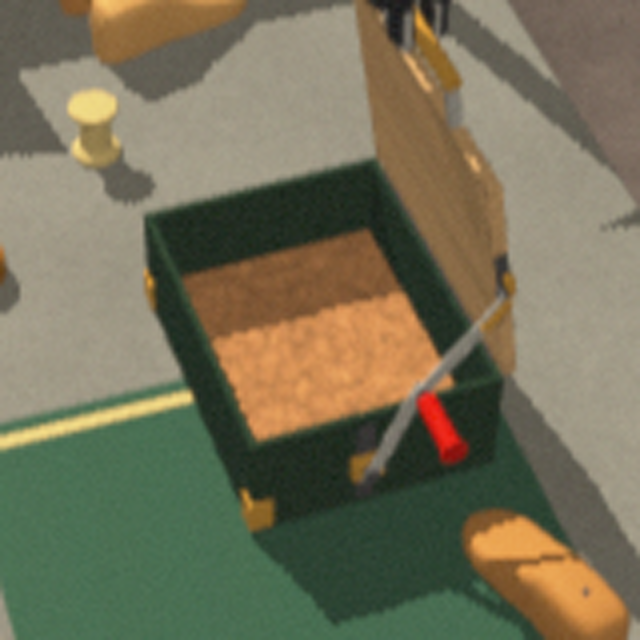

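```bash
python3 -m crank '[[[0,0.0011,-0.0001],[0,0,0],0],[[0,0.0005,0],[0,0,0],0],[[0,0,0],[0,0,0],0]]' 25;python3 -c "from h import *;lidstate()"
```

```text
t: 10.35
eef_pos: [0.6915, 0.1387, 0.3383]
tool_rot: [-0.0, 0.697, 0.717, 0.0]
contact_force: [-1.3, 5.5, 1.5]
gripper_width: 0.152
t 10.35 A 1.4472 th 1.4222 r 0.2395 Frad 1.7 Ftan -1.2 w 0.15180407093679799
```

```bash
python3 -m crank '[[[0,0.0011,-0.0001],[0,0,0],0],[[0,0,0],[0,0,0],0]]' 25;python3 -c "from h import *;lidstate()"
```

```text
t: 10.6
eef_pos: [0.6926, 0.1387, 0.3385]
tool_rot: [-0.0, 0.697, 0.717, 0.0]
contact_force: [-2.0, 4.9, 1.8]
gripper_width: 0.149
t 10.6 A 1.4518 th 1.4268 r 0.2395 Frad 2.0 Ftan -1.7 w 0.1493095935018366
```

```bash
python3 -m crank '[[[0,0.0011,-0.0001],[0,0,0],0],[[0,0,0],[0,0,0],0]]' 25;python3 -c "
from h import *
lidstate()
im,d=snap('side','s5')
cv2.imwrite('pics/s5c.png',cv2.resize(im[100:260,200:360],None,fx=4,fy=4,interpolation=cv2.INTER_CUBIC)[:,:,::-1])"
```

```text
t: 10.85
eef_pos: [0.6938, 0.1388, 0.3385]
tool_rot: [0.0, 0.697, 0.717, 0.0]
contact_force: [-0.6, 4.6, 2.5]
gripper_width: 0.151
t 10.85 A 1.4568 th 1.4318 r 0.2393 Frad 2.5 Ftan -0.3 w 0.1509864963645153
```

View pics/s5c.png

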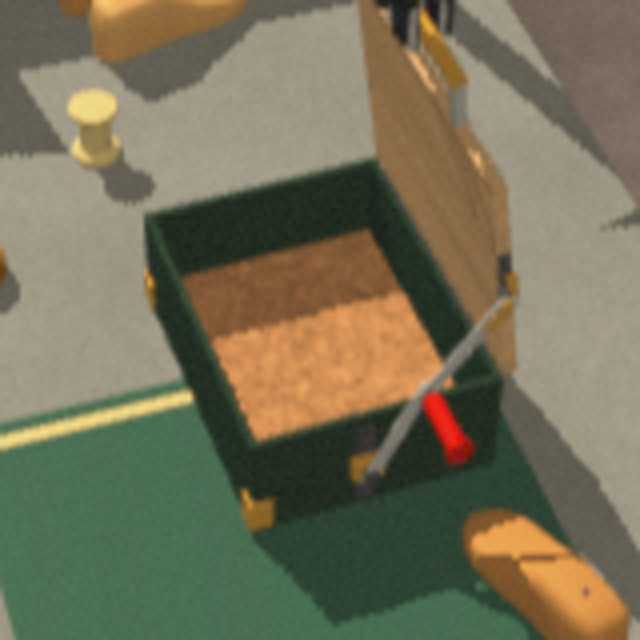

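```bash
python3 -m crank '[[[0,0.0011,-0.0001],[0,0,0],0],[[0,0,0],[0,0,0],0]]' 25;python3 -c "from h import *;lidstate()"
```

```text
t: 11.15
eef_pos: [0.6949, 0.1388, 0.3386]
tool_rot: [0.0, 0.697, 0.717, 0.0]
contact_force: [-0.4, 5.3, 0.7]
gripper_width: 0.153
t 11.15 A 1.4616 th 1.4366 r 0.2393 Frad 0.7 Ftan -0.3 w 0.1529531477369412
```

```bash
python3 -m crank '[[[0,0.0011,-0.0001],[0,0,0],0],[[0,0,0],[0,0,0],0]]' 25;python3 -c "from h import *;lidstate()"
```

```text
t: 11.4
eef_pos: [0.6961, 0.1388, 0.3387]
tool_rot: [0.0, 0.697, 0.717, 0.0]
contact_force: [0.2, 5.5, 1.0]
gripper_width: 0.149
t 11.4 A 1.4667 th 1.4417 r 0.2393 Frad 1.0 Ftan 0.3 w 0.1489405183525711
```

```bash
python3 -m crank '[[[0,0.0009,0],[0,0,0],0],[[0,0,0],[0,0,0],0]]' 25;python3 -c "
from h import *
lidstate()
im,d=snap('side','s6')
cv2.imwrite('pics/s6c.png',cv2.resize(im[100:260,200:360],None,fx=4,fy=4,interpolation=cv2.INTER_CUBIC)[:,:,::-1])"
```

```text
t: 11.65
eef_pos: [0.6963, 0.1388, 0.3387]
tool_rot: [-0.0, 0.697, 0.717, -0.0]
contact_force: [-2.7, 5.1, 2.3]
gripper_width: 0.15
t 11.65 A 1.4676 th 1.4426 r 0.2393 Frad 2.6 Ftan -2.4 w 0.150080348248211
```

View pics/s6c.png

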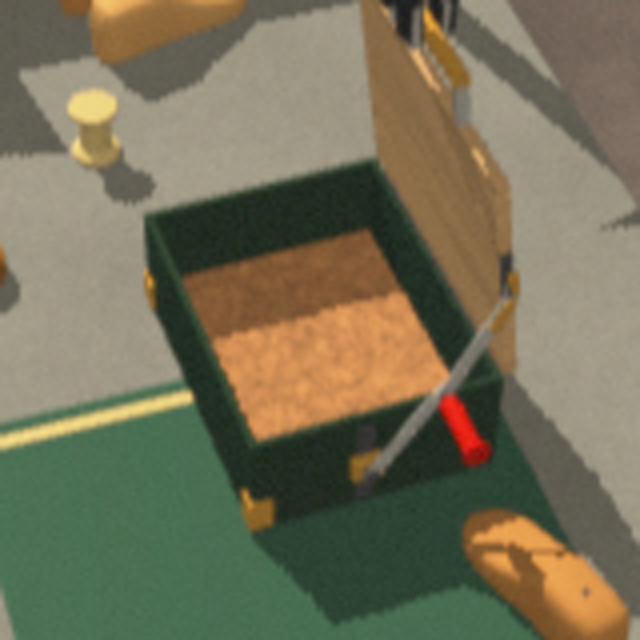

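The sleeve jumped back to (465,430), the knee is now bent backward, and the handle stops at 1.443 rad: the stay has locked. Ease back and check that it holds.

```bash
python3 -m crank '[[[0,-0.001,0],[0,0,0],0],[[0,-0.001,0],[0,0,0],0],[[0,-0.0005,0],[0,0,0],0]]' 25;python3 -c "from h import *;lidstate()"
```

```text
t: 12.08
eef_pos: [0.6946, 0.1388, 0.3386]
tool_rot: [0.0, 0.697, 0.717, 0.0]
contact_force: [1.6, 5.2, 0.2]
gripper_width: 0.148
t 12.075 A 1.4603 th 1.4353 r 0.2393 Frad 0.0 Ftan 1.6 w 0.1484813925861235
```

```bash
python3 -m crank '[[[0,0,0],[0,0,0],0.04],[[0,0,0],[0,0,0],0.04],[[0,0,0],[0,0,0],0.04],[[0,0,-0.02],[0,0,0],0.04],[[0,0,-0.04],[0,0,0],0.04]]' 25;python3 - <<'E'
from h import *
st()
im,d=snap('side','s7')
cv2.imwrite('pics/s7c.png',cv2.resize(im[60:260,200:400],None,fx=3,fy=3,interpolation=cv2.INTER_CUBIC)[:,:,::-1])
p,R=cur()
plan([([.60,.05,.42],R,2),([.47,-.27,.30],Rtool(-75.6),8)],np.array([.694,.139,.40]),R)
E
```

```text
t: 12.7
eef_pos: [0.6935, 0.1381, 0.3975]
tool_rot: [-0.001, 0.697, 0.717, -0.002]
contact_force: [0.3, 0.5, 0.9]
gripper_width: 0.462
{'t': 12.7, 'q': [-0.6088, 0.4854, 0.5217, 1.2795, -0.2356, 1.441, -0.0776], 'eef_pos': [0.6935, 0.1381, 0.3975], 'tool_rot': [-0.0008, 0.6969, 0.7172, -0.002], 'contact_force': [0.3239, 0.45, 0.927], 'gripper_width': 0.4616}
[[-0.0431, -0.0482, -0.0103], [0.0, 0.0, 0.0]]
[[-0.0431, -0.0482, -0.0104], [0.0, 0.0, 0.0]]
[[-0.0395, -0.0175, 0.0149], [0.0, -0.0, 9.7]]
[[-0.0419, -0.0106, 0.0148], [0.1, -0.1, 9.6]]
[[-0.0431, -0.0034, 0.015], [0.0, -0.0, 9.7]]
[[-0.043, 0.0039, 0.0149], [0.0, -0.0, 9.6]]
[[-0.0418, 0.011, 0.015], [0.1, -0.1, 9.7]]
[[-0.0393, 0.0179, 0.015], [0.0, -0.0, 9.6]]
[[-0.0357, 0.0242, 0.015], [0.0, -0.0, 9.7]]
[[-0.0312, 0.0299, 0.015], [0.1, -0.1, 9.7]]
end [ 0.47 -0.27  0.3 ] [ 0.992  0.125 -0.    -0.   ]
```

View pics/s7c.png

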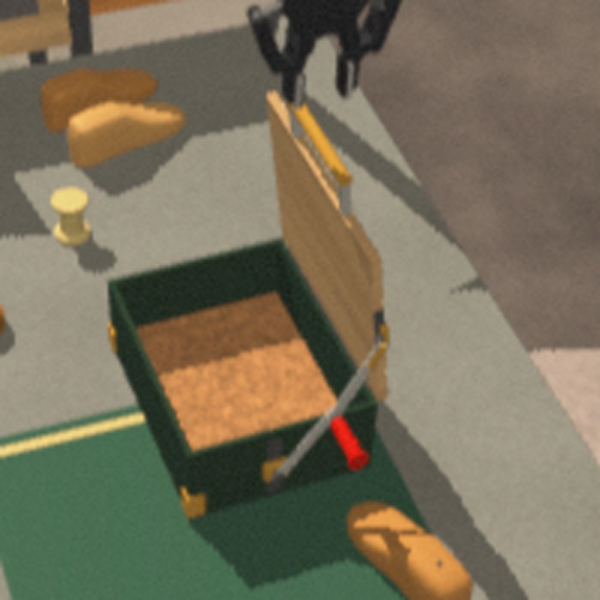

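The lid stands by itself with the fingers clear (handle at (325,145) in the crop) and the stay is locked. Next is the last.

```bash
python3 -m crank '[[[-0.0431,-0.0482,-0.01],[0,0,0],0.085],[[-0.0431,-0.0482,-0.01],[0,0,0],0.085],[[-0.0395,-0.0175,0.015],[0,0,9.7],0.085],[[-0.0419,-0.0106,0.015],[0,0,9.6],0.085],[[-0.0431,-0.0034,0.015],[0,0,9.7],0.085],[[-0.043,0.0039,0.015],[0,0,9.6],0.085],[[-0.0418,0.011,0.015],[0,0,9.7],0.085],[[-0.0393,0.0179,0.015],[0,0,9.6],0.085],[[-0.0357,0.0242,0.015],[0,0,9.7],0.085],[[-0.0312,0.0299,0.015],[0,0,9.7],0.085]]' 25
python3 -m crank '[[[0,0,0],[0,0,0],0.085],[[0,0,0],[0,0,0],0.085]]'; python3 - <<'E'
from h import *
st(); snap('wrist','w5')
E
```

```text
t: 14.0
eef_pos: [0.4735, -0.2681, 0.2978]
tool_rot: [0.0, 0.993, 0.122, 0.0]
contact_force: [0.9, 0.5, 0.1]
gripper_width: 0.999
t: 14.25
eef_pos: [0.4746, -0.2663, 0.2981]
tool_rot: [-0.0, 0.992, 0.126, 0.0]
contact_force: [-0.3, -0.2, -0.6]
gripper_width: 0.99
{'t': 14.25, 'q': [-0.3362, 0.284, 0.9072, 1.8489, -0.2473, 1.1266, -0.6597], 'eef_pos': [0.4746, -0.2663, 0.2981], 'tool_rot': [-0.0, 0.9921, 0.1257, 0.0002], 'contact_force': [-0.3047, -0.2002, -0.5523], 'gripper_width': 0.99}
```

View pics/w5.png

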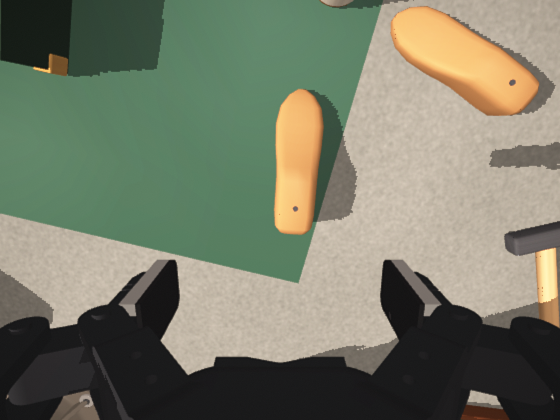

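The last is seen from above, heel at (295,215) and toe at (300,92). I'll measure its axis.

```bash
python3 - <<'E'
from h import *
f='w5'; im,d,E,K=load(f); P,ok=pts(f); hsv=cv2.cvtColor(im,cv2.COLOR_RGB2HSV)
m=((hsv[...,0]>5)&(hsv[...,0]<22)&(hsv[...,1]>130)&(hsv[...,2]>120)).astype(np.uint8); m[:80]=0;m[245:]=0;m[:,:255]=0;m[:,335:]=0
q=P[m>0]; print(len(q))
q=q[(q[:,2]>.008)&(q[:,2]<.1)]
h=q[q[:,2]>.054]; print('top pts',len(h),h.mean(0),h[:,2].max())
r=cv2.minAreaRect((h[:,:2]*1000).astype(np.float32)); print(r)
r=cv2.minAreaRect((q[:,:2]*1000).astype(np.float32)); print('all',r,cv2.boxPoints(r).round(1).tolist())
for ang in(8,10,12,14):
    a=np.radians(ang); ax=np.array([np.cos(a),np.sin(a)]); n=np.array([-ax[1],ax[0]]); t=q[:,:2]@ax; s=q[:,:2]@n
    hs=[]; 
    for lo in np.arange(t.min(),t.min()+.09,.015):
        k=(t>=lo)&(t<lo+.015)&(q[:,2]>.05); hs.append((np.percentile(s[k],3).round(4),np.percentile(s[k],97).round(4)) if k.sum()>5 else None)
    print(ang,t.min().round(4),t.max().round(4),hs)
E
```

```text
4305
top pts 1087 [ 0.44980493 -0.2982591   0.05935711] 0.06432432423511192
((452.7131042480469, -289.6351623535156), (72.6612548828125, 42.60137176513672), 11.828211784362793)
all ((496.3578796386719, -282.66455078125), (160.96878051757812, 53.53130340576172), 13.044140815734863) [[411.8999938964844, -274.79998779296875], [424.0, -326.8999938964844], [580.7999877929688, -290.6000061035156], [568.7000122070312, -238.39999389648438]]
8 0.3717 0.5326 [(np.float64(-0.3693), np.float64(-0.3309)), (np.float64(-0.3711), np.float64(-0.3289)), (np.float64(-0.3709), np.float64(-0.3284)), (np.float64(-0.3702), np.float64(-0.3276)), (np.float64(-0.3691), np.float64(-0.3353)), (np.float64(-0.3641), np.float64(-0.3348)), None]
10 0.3593 0.5202 [(np.float64(-0.3825), np.float64(-0.3443)), (np.float64(-0.3848), np.float64(-0.3425)), (np.float64(-0.3849), np.float64(-0.3423)), (np.float64(-0.3849), np.float64(-0.3423)), (np.float64(-0.3839), np.float64(-0.3506)), (np.float64(-0.3784), np.float64(-0.3493)), None]
12 0.3463 0.5073 [(np.float64(-0.3956), np.float64(-0.3571)), (np.float64(-0.3979), np.float64(-0.3555)), (np.float64(-0.3986), np.float64(-0.3559)), (np.float64(-0.3991), np.float64(-0.3564)), (np.float64(-0.3984), np.float64(-0.3656)), (np.float64(-0.3932), np.float64(-0.3643)), None]
14 0.3328 0.4937 [(np.float64(-0.408), np.float64(-0.3694)), (np.float64(-0.4104), np.float64(-0.3681)), (np.float64(-0.4119), np.float64(-0.3691)), (np.float64(-0.4128), np.float64(-0.3702)), (np.float64(-0.4125), np.float64(-0.38)), (np.float64(-0.4067), np.float64(-0.3785))]
```

```bash
python3 -m crank '[[[-0.004,0.0187,0.04],[0,0,4.4],0.085],[[0,0,0.055],[0,0,0],0.085],[[0,0,0.055],[0,0,0],0.085],[[0,0,0.055],[0,0,0],0.085],[[0,0,0.045],[0,0,0],0.085],[[0,0,0.018],[0,0,0],0.085],[[0,0,0],[0,0,0],0.085]]' 40; python3 - <<'E'
from h import *
st(); snap('wrist','w6')
E
```

```text
t: 15.18
eef_pos: [0.4755, -0.2851, 0.0298]
tool_rot: [-0.0, 0.996, 0.088, -0.0]
contact_force: [0.6, -0.0, -0.4]
gripper_width: 0.993
{'t': 15.175, 'q': [-0.0335, 0.6749, 0.6138, 2.0241, -0.6449, 0.6426, -0.3833], 'eef_pos': [0.4755, -0.2851, 0.0298], 'tool_rot': [-0.0004, 0.9961, 0.0877, -0.0003], 'contact_force': [0.6291, -0.0376, -0.3709], 'gripper_width': 0.9933}
```

View pics/w6.png

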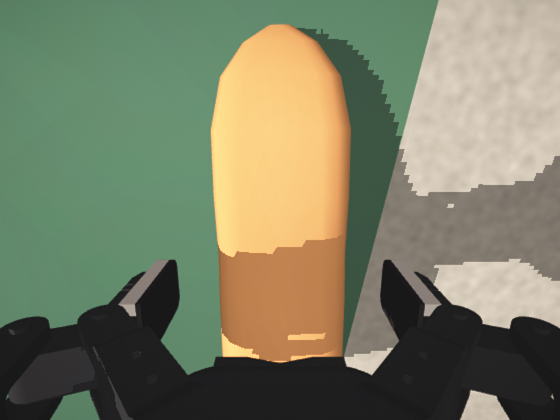

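```bash
python3 -m crank '[[[0,0,0],[0,0,0],0.03],[[0,0,0],[0,0,0],0.03],[[0,0,0],[0,0,0],0.03],[[0,0,0],[0,0,0],0.03],[[0,0,-0.01],[0,0,0],0.03],[[0,0,-0.04],[0,0,0],0.03],[[0,0,-0.06],[0,0,0],0.03],[[0,0,-0.06],[0,0,0],0.03],[[0,0,-0.05],[0,0,0],0.03],[[0,0,0],[0,0,0],0.03]]' 50; python3 - <<'E'
from h import *
st(); p,R=cur()
plan([([.583,.112,.24],Rtool(1.7),9)])
E
```

```text
t: 16.48
eef_pos: [0.4765, -0.2871, 0.2539]
tool_rot: [0.001, 0.996, 0.087, 0.003]
contact_force: [0.4, 0.0, -4.1]
gripper_width: 0.543
{'t': 16.475, 'q': [-0.2777, 0.3705, 0.9112, 1.8809, -0.3398, 1.0457, -0.6246], 'eef_pos': [0.4765, -0.2871, 0.2539], 'tool_rot': [0.0013, 0.9962, 0.0867, 0.0034], 'contact_force': [0.3779, 0.0103, -4.1057], 'gripper_width': 0.5435}
[[0.0193, -0.0416, 0.0015], [0.0, -0.0, -9.1]]
[[0.0257, -0.0381, 0.0016], [0.1, -0.0, -9.1]]
[[0.0313, -0.0335, 0.0016], [0.0, -0.1, -9.1]]
[[0.0363, -0.0282, 0.0015], [0.1, 0.0, -9.0]]
[[0.0402, -0.0221, 0.0016], [0.0, 0.0, -9.1]]
[[0.0432, -0.0155, 0.0016], [0.1, -0.0, -9.1]]
[[0.0451, -0.0084, 0.0016], [0.0, -0.0, -9.1]]
[[0.0459, -0.0012, 0.0016], [0.1, -0.0, -9.1]]
[[0.0455, 0.006, 0.0016], [0.0, -0.1, -9.1]]
end [0.583 0.112 0.24 ] [ 0.696  0.718 -0.     0.   ]
```

```bash
python3 -m crank '[[[0.0193,-0.0416,0.0015],[0,0,-9.1],0.03],[[0.0257,-0.0381,0.0015],[0,0,-9.1],0.03],[[0.0313,-0.0335,0.0015],[0,0,-9.1],0.03],[[0.0363,-0.0282,0.0015],[0,0,-9.1],0.03],[[0.0402,-0.0221,0.0015],[0,0,-9.1],0.03],[[0.0432,-0.0155,0.0015],[0,0,-9.1],0.03],[[0.0451,-0.0084,0.0015],[0,0,-9.1],0.03],[[0.0459,-0.0012,0.0015],[0,0,-9.1],0.03],[[0.0455,0.006,0.0015],[0,0,-9.1],0.03],[[0,0,0],[0,0,0],0.03]]' 50; python3 - <<'E'
from h import *
st(); snap('wrist','w7'); im,d=snap('side','s8'); 
E
```

```text
t: 17.73
eef_pos: [0.5799, 0.1188, 0.2342]
tool_rot: [-0.002, 0.692, 0.722, -0.001]
contact_force: [0.3, -0.3, -4.0]
gripper_width: 0.542
{'t': 17.725, 'q': [-0.6682, 0.3766, 0.4688, 1.7952, -0.1984, 1.0192, -0.0814], 'eef_pos': [0.5799, 0.1188, 0.2342], 'tool_rot': [-0.0016, 0.6924, 0.7215, -0.0008], 'contact_force': [0.251, -0.2664, -4.047], 'gripper_width': 0.5417}
```

View pics/w7.png

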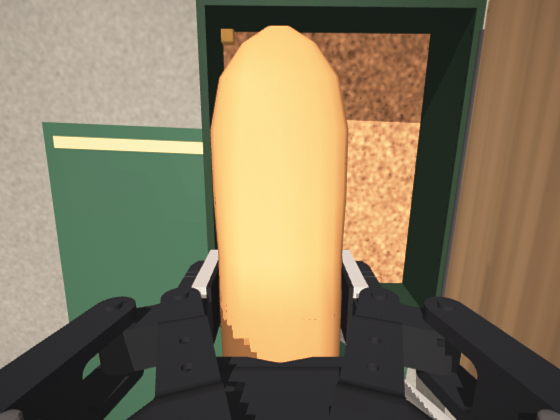

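View pics/s8.png

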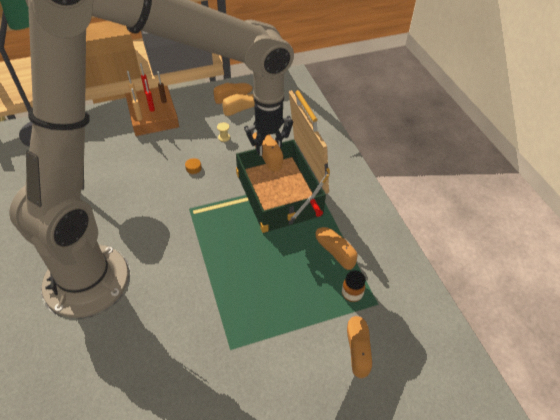

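```bash
python3 -m crank '[[[0,0.005,0.03],[0,0,0],0.03],[[0,0,0.045],[0,0,0],0.03],[[0,0,0.045],[0,0,0],0.03],[[0,0,0.03],[0,0,0],0.03],[[0,0,0.015],[0,0,0],0.03],[[0,0,0.008],[0,0,0],0.03],[[0,0,0],[0,0,0],0.03],[[0,0,0],[0,0,0],0.03]]' 50
```

```text
t: 18.82
eef_pos: [0.5868, 0.1139, 0.0646]
tool_rot: [0.0, 0.696, 0.719, 0.001]
contact_force: [-0.2, 0.7, -3.9]
gripper_width: 0.539
```

```bash
python3 -m crank '[[[0,0,0.006],[0,0,0],0.03],[[0,0,0.003],[0,0,0],0.03],[[0,0,0],[0,0,0],0.03]]' 50
```

```text
t: 19.2
eef_pos: [0.5864, 0.1141, 0.0559]
tool_rot: [-0.0, 0.695, 0.719, 0.001]
contact_force: [-4.0, -0.8, 9.6]
gripper_width: 0.542
```

On the floor, with force now +9.6 N. Release and lift out.

```bash
python3 -m crank '[[[0,0,-0.001],[0,0,0],0.062],[[0,0,0],[0,0,0],0.062],[[0,0,-0.01],[0,0,0],0.062],[[0,0,-0.04],[0,0,0],0.062],[[0,0,-0.06],[0,0,0],0.062],[[0,0,-0.06],[0,0,0],0.062],[[0,0,-0.04],[0,0,0],0.04],[[0,0,0],[0,0,0],0.04]]' 50; python3 - <<'E'
from h import *
st(); snap('wrist','w8'); im,d=snap('side','s9')
cv2.imwrite('pics/s9c.png',cv2.resize(im[60:260,200:400],None,fx=3,fy=3,interpolation=cv2.INTER_CUBIC)[:,:,::-1])
f='s9'
im,d,E,K=load(f);P,ok=pts(f);hsv=cv2.cvtColor(im,cv2.COLOR_RGB2HSV)
m=((hsv[...,1]>200)&((hsv[...,0]<4)|(hsv[...,0]>176))&(hsv[...,2]>60)).astype(np.uint8); m[:180]=0;m[260:]=0;m[:,:230]=0;m[:,340:]=0
n,l,s,c=cv2.connectedComponentsWithStats(m); i=1+s[1:,4].argmax(); q=P[l==i]; q=q[q[:,2]<.2];print(f,s[i],c[i],np.median(q,0).round(4),np.percentile(q,5,axis=0).round(4),np.percentile(q,95,axis=0).round(4))
E
```

```text
t: 20.2
eef_pos: [0.5879, 0.1138, 0.2696]
tool_rot: [0.001, 0.696, 0.718, 0.003]
contact_force: [-0.2, -0.6, -0.2]
gripper_width: 0.468
{'t': 20.2, 'q': [-0.6793, 0.3496, 0.4969, 1.7489, -0.1874, 1.0827, -0.0882], 'eef_pos': [0.5879, 0.1138, 0.2696], 'tool_rot': [0.0014, 0.6956, 0.7185, 0.0033], 'contact_force': [-0.2163, -0.601, -0.1688], 'gripper_width': 0.4677}
s9 [311 199  12  17  91] [316.07692308 207.72527473] [ 0.6666 -0.0513  0.1282] [ 0.6605 -0.0705  0.1166] [ 0.6764 -0.0249  0.133 ]
```

View pics/w8.png

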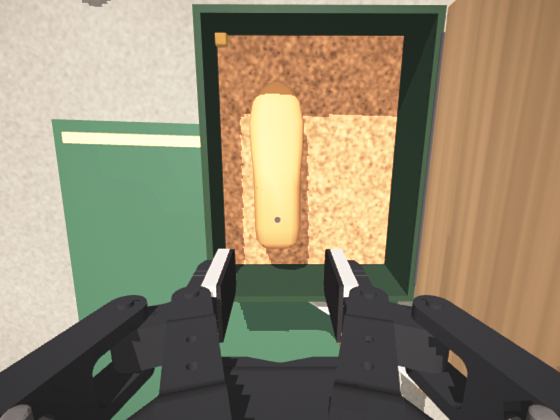

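View pics/s9c.png

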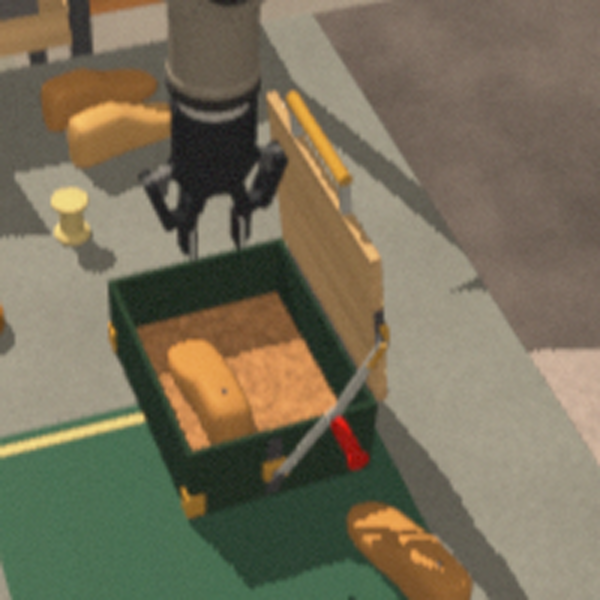

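The last lies inside at (278,170) in the wrist view, and the stay is still locked. Next is the sleeve, whose axis measures about (0.668, y -0.021 to -0.071, 0.122). I'll approach with the tool tilted 18° so the body stays clear of the lid.

```bash
python3 - <<'E'
from h import *
p,R=cur()
p=np.array([.588,.1138,.2705])
plan([([.60,-.085,.25],Rtool(1.7,18),5),([.668,-.079,.205],Rtool(1.7,18),3)],p,Rtool(1.7))
print('then'); plan([([.668,-.051,.119],Rtool(1.7,18),3)],np.array([.668,-.079,.205]),Rtool(1.7,18))
E
```

```text
[[-0.0398, 0.0012, 0.0041], [-0.0, 3.6, 0.0]]
[[-0.04, 0.0012, 0.0016], [-0.0, 3.6, -0.0]]
[[-0.04, 0.0013, -0.0009], [-0.0, 3.6, 0.0]]
[[-0.0399, 0.0012, -0.0035], [-0.0, 3.6, 0.0]]
[[-0.0396, 0.0012, -0.0059], [-0.0, 3.6, 0.0]]
[[-0.0034, 0.0227, 0.0147], [0.0, 0.0, -0.0]]
[[-0.0033, 0.0227, 0.0147], [-0.0, 0.0, 0.0]]
[[-0.0034, 0.0227, 0.0146], [-0.0, 0.0, 0.0]]
end [ 0.668 -0.079  0.205] [ 0.688  0.709  0.109 -0.112]
then
[[0.0, 0.0003, 0.0301], [0.0, 0.0, 0.0]]
[[0.0, 0.0003, 0.0302], [0.0, 0.0, 0.0]]
[[0.0, 0.0002, 0.0301], [0.0, 0.0, 0.0]]
end [ 0.668  -0.0511  0.119 ] [ 0.688  0.709  0.109 -0.112]
```

```bash
python3 -m crank '[[[-0.0398,0.0012,0.004],[0,3.6,0],0.045],[[-0.04,0.0012,0.0016],[0,3.6,0],0.045],[[-0.04,0.0012,-0.001],[0,3.6,0],0.045],[[-0.04,0.0012,-0.0035],[0,3.6,0],0.045],[[-0.0396,0.0012,-0.006],[0,3.6,0],0.045],[[-0.0034,0.0227,0.0147],[0,0,0],0.045],[[-0.0034,0.0227,0.0147],[0,0,0],0.045],[[-0.0034,0.0227,0.0147],[0,0,0],0.045],[[0,0,0],[0,0,0],0.045],[[0,0,0],[0,0,0],0.045]]' 20; python3 - <<'E'
from h import *
st(); p,R=cur(); print(R.as_matrix()[:,2]); snap('wrist','w9'); im,d=snap('side','s10')
cv2.imwrite('pics/s10c.png',cv2.resize(im[60:260,200:400],None,fx=3,fy=3,interpolation=cv2.INTER_CUBIC)[:,:,::-1])
E
```

```text
t: 21.55
eef_pos: [0.6653, -0.0793, 0.1993]
tool_rot: [-0.113, 0.687, 0.709, 0.108]
contact_force: [0.9, -0.2, -0.1]
gripper_width: 0.525
{'t': 21.55, 'q': [-0.1272, 0.5931, 0.4377, 1.5899, -0.5906, 1.1743, 0.5667], 'eef_pos': [0.6653, -0.0793, 0.1993], 'tool_rot': [-0.1131, 0.6872, 0.7094, 0.108], 'contact_force': [0.8683, -0.1966, -0.0813], 'gripper_width': 0.5253}
[-0.01200878  0.30877409 -0.95105959]
```

View pics/w9.png

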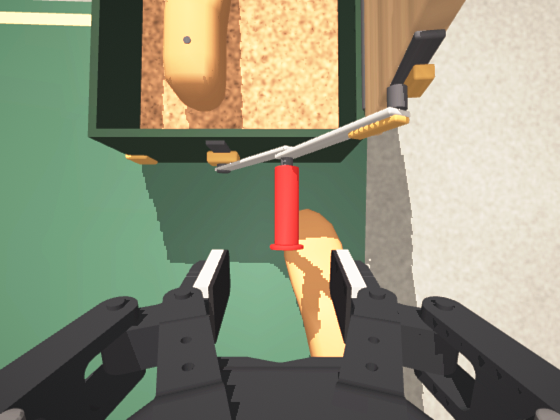

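View pics/s10c.png

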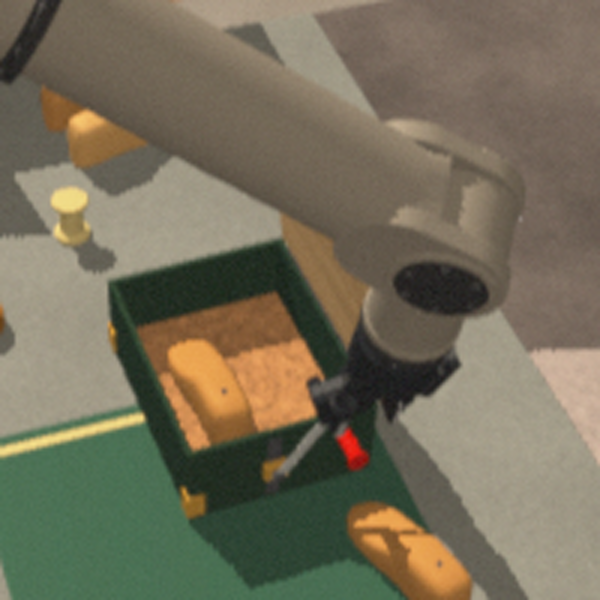

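The wrist view shows the sleeve at x≈287 between rows 165 and 248, with the jaws straddling x≈287. Before going on I'll check how high the forearm is above the lid's sweep.

```bash
python3 - <<'E'
from h import *
P,ok=pts('s10'); im=load('s10')[0]
q=P[ok]; q=q[(q[:,2]>.18)&(q[:,0]>.3)&(q[:,0]<.85)&(q[:,1]>-.3)&(q[:,1]<.3)]
for lo in np.arange(-.2,.28,.04):
    k=(q[:,1]>=lo)&(q[:,1]<lo+.04)
    for x0 in np.arange(.35,.85,.1):
        kk=k&(q[:,0]>=x0)&(q[:,0]<x0+.1)
        if kk.sum()>20: print('y%.2f x%.2f'%(lo,x0),kk.sum(),'z',np.percentile(q[kk,2],[2,50,98]).round(3))
# sleeve in wrist
print('--')
f='w9';im,d,E,K=load(f);P,ok=pts(f);hsv=cv2.cvtColor(im,cv2.COLOR_RGB2HSV)
m=((hsv[...,1]>200)&((hsv[...,0]<4)|(hsv[...,0]>176))&(hsv[...,2]>60)); q=P[m&ok]; q=q[abs(q[:,2]-.12)<.03]
c0=E[:3,3]
print(np.median(q,0),np.percentile(q,2,axis=0),np.percentile(q,98,axis=0))
s=q[(q[:,1]<-.03)&(q[:,1]>-.065)]
# vertical circle fit in xz with r=8
from scipy.optimize import least_squares
r=least_squares(lambda v:np.hypot(s[:,0]-v[0]+(s[:,1]+.05)*.0297,s[:,2]-v[1])-.008,[.668,.122],loss='soft_l1',f_scale=.001); print('axis at y=-.05',r.x,len(s))
E
```

```text
y-0.20 x0.45 267 z [0.546 0.579 0.601]
y-0.20 x0.55 1900 z [0.382 0.554 0.594]
y-0.20 x0.65 832 z [0.341 0.534 0.558]
y-0.16 x0.35 258 z [0.612 0.644 0.664]
y-0.16 x0.45 1923 z [0.561 0.623 0.66 ]
y-0.16 x0.55 916 z [0.307 0.581 0.622]
y-0.16 x0.65 260 z [0.3   0.556 0.571]
y-0.12 x0.35 2063 z [0.624 0.684 0.715]
y-0.12 x0.45 641 z [0.631 0.667 0.689]
y-0.12 x0.55 357 z [0.199 0.28  0.624]
y-0.12 x0.65 131 z [0.194 0.251 0.287]
y-0.08 x0.35 1106 z [0.68  0.723 0.748]
y-0.08 x0.45 35 z [0.666 0.686 0.694]
y-0.04 x0.35 241 z [0.721 0.75  0.76 ]
y0.00 x0.35 26 z [0.737 0.748 0.76 ]
y0.04 x0.65 62 z [0.183 0.21  0.24 ]
y0.08 x0.65 50 z [0.184 0.205 0.236]
y0.12 x0.65 44 z [0.183 0.201 0.226]
--
[ 0.67566444 -0.03637764  0.126927  ] [ 0.67203378 -0.06866882  0.12515399] [ 0.6790165  -0.01850065  0.12953756]
axis at y=-.05 [0.6681089  0.12608355] 55
```

```bash
python3 -m crank '[[[0,0.004,0.03],[0,0,0],0.045],[[0,0,0.03],[0,0,0],0.045],[[0,0,0.02],[0,0,0],0.045],[[0,0,0],[0,0,0],0.045],[[0,0,0],[0,0,0],0.045]]' 20; python3 - <<'E'
from h import *
st(); snap('wrist','w10')
E
```

```text
t: 22.28
eef_pos: [0.6702, -0.055, 0.1253]
tool_rot: [-0.112, 0.687, 0.71, 0.109]
contact_force: [0.5, -0.2, 0.8]
gripper_width: 0.522
{'t': 22.275, 'q': [-0.1365, 0.6687, 0.3963, 1.6437, -0.6459, 1.0451, 0.6036], 'eef_pos': [0.6702, -0.055, 0.1253], 'tool_rot': [-0.1116, 0.6871, 0.7096, 0.1092], 'contact_force': [0.5291, -0.2165, 0.8321], 'gripper_width': 0.5222}
```

View pics/w10.png

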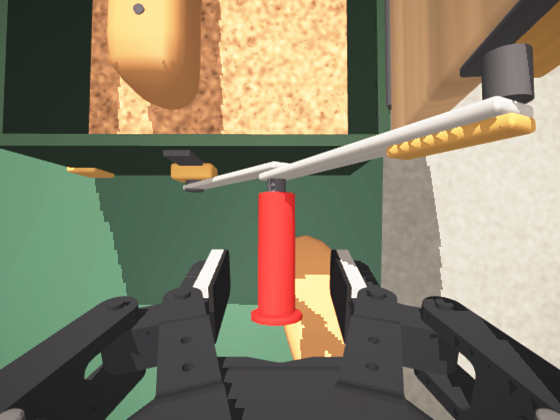

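```bash
python3 -m crank '[[[0.002,-0.003,0.006],[0,0,0],0.045],[[0,0,0],[0,0,0],0.03],[[0,0,0],[0,0,0],0.03]]' 20; python3 - <<'E'
from h import *
st(); snap('wrist','w11')
E
```

```text
t: 22.7
eef_pos: [0.6665, -0.0505, 0.1191]
tool_rot: [-0.112, 0.687, 0.71, 0.109]
contact_force: [0.7, -0.2, -0.3]
gripper_width: 0.349
{'t': 22.7, 'q': [-0.1404, 0.67, 0.3916, 1.6576, -0.6503, 1.0311, 0.6065], 'eef_pos': [0.6665, -0.0505, 0.1191], 'tool_rot': [-0.1124, 0.6869, 0.7098, 0.1088], 'contact_force': [0.7401, -0.2071, -0.2862], 'gripper_width': 0.3495}
```

View pics/w11.png

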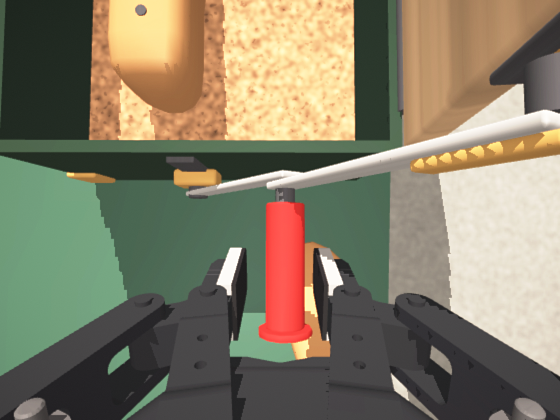

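```bash
python3 -m crank '[[[0,0,0],[0,0,0],0.022],[[0,0.0005,0],[0,0,0],0.01],[[0,0,0],[0,0,0],0.01],[[0,0,0],[0,0,0],0.01]]' 25; python3 - <<'E'
from h import *
st(); snap('wrist','w12')
E
```

```text
t: 23.25
eef_pos: [0.6672, -0.0507, 0.1191]
tool_rot: [-0.112, 0.687, 0.71, 0.109]
contact_force: [0.9, -0.4, 0.0]
gripper_width: 0.178
{'t': 23.25, 'q': [-0.1403, 0.6709, 0.3917, 1.656, -0.6504, 1.0313, 0.6061], 'eef_pos': [0.6672, -0.0507, 0.1191], 'tool_rot': [-0.1122, 0.687, 0.7097, 0.1089], 'contact_force': [0.947, -0.3572, 0.0271], 'gripper_width': 0.1779}
```

View pics/w12.png

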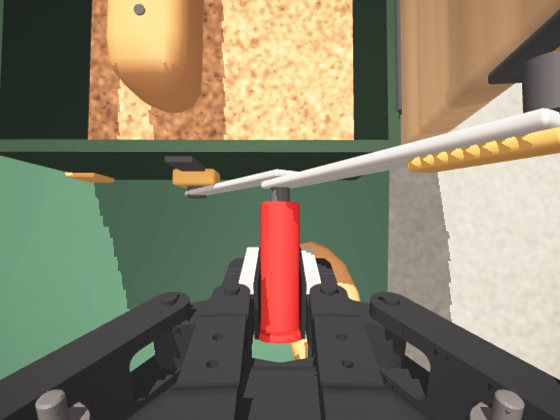

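```bash
cat >> h.py <<'E'
PIV=np.array([.6155,.050]); YAW=np.radians(1.7)
def arc(phis,R):
    ex=np.array([np.cos(YAW),np.sin(YAW),0]); ez=np.array([0,0,1.])
    f=lambda a:.09*(np.cos(np.radians(a))*ex+np.sin(np.radians(a))*ez)
    for a,b in zip(phis[:-1],phis[1:]): print(round(b,1),R.inv().apply(f(b)-f(a)).round(4).tolist())
def knee(off=.0044,piv=PIV):
    o=bot.get_obs(); p,R=cur(); k=p-R.as_matrix()[:,2]*off
    rx,rz=k[0]-piv[0]+(k[1]+.05)*.0297,k[2]-piv[1]; phi=np.arctan2(rz,rx); F=o['contact_force']
    print('t',round(float(o['t']),2),'phi',np.degrees(phi).round(2),'r',np.hypot(rx,rz).round(4),'y',k[1].round(4),'F',np.round(F,1),'Frad',(F[0]*np.cos(phi)+F[2]*np.sin(phi)).round(1),'Ftan',(-F[0]*np.sin(phi)+F[2]*np.cos(phi)).round(1),'w',round(float(o['gripper_width']),3))
E
python3 - <<'E'
from h import *
p,R=cur(); knee()
arc(list(np.arange(54.7,172,3.0)),Rtool(1.7,18))
E
```

```text
t 23.3 phi 54.82 r 0.0897 y -0.052 F [ 1.1 -0.8  1. ] Frad 1.5 Ftan -0.3 w 0.173
57.7 [0.0008, -0.0039, -0.0025]
60.7 [0.0007, -0.004, -0.0023]
63.7 [0.0007, -0.0042, -0.0021]
66.7 [0.0006, -0.0043, -0.0019]
69.7 [0.0005, -0.0044, -0.0017]
72.7 [0.0005, -0.0045, -0.0014]
75.7 [0.0004, -0.0045, -0.0012]
78.7 [0.0003, -0.0046, -0.001]
81.7 [0.0002, -0.0046, -0.0008]
84.7 [0.0002, -0.0047, -0.0005]
87.7 [0.0001, -0.0047, -0.0003]
90.7 [0.0, -0.0047, -0.0001]
93.7 [-0.0001, -0.0047, 0.0002]
96.7 [-0.0001, -0.0047, 0.0004]
99.7 [-0.0002, -0.0047, 0.0006]
102.7 [-0.0003, -0.0046, 0.0009]
105.7 [-0.0004, -0.0046, 0.0011]
108.7 [-0.0004, -0.0045, 0.0013]
111.7 [-0.0005, -0.0044, 0.0015]
114.7 [-0.0006, -0.0043, 0.0018]
117.7 [-0.0006, -0.0042, 0.002]
120.7 [-0.0007, -0.0041, 0.0022]
123.7 [-0.0008, -0.004, 0.0024]
126.7 [-0.0008, -0.0039, 0.0026]
129.7 [-0.0009, -0.0037, 0.0028]
132.7 [-0.001, -0.0035, 0.003]
135.7 [-0.001, -0.0034, 0.0031]
138.7 [-0.0011, -0.0032, 0.0033]
141.7 [-0.0011, -0.003, 0.0034]
144.7 [-0.0012, -0.0028, 0.0036]
147.7 [-0.0012, -0.0026, 0.0037]
150.7 [-0.0013, -0.0024, 0.0038]
153.7 [-0.0013, -0.0022, 0.004]
156.7 [-0.0013, -0.002, 0.0041]
159.7 [-0.0014, -0.0017, 0.0042]
162.7 [-0.0014, -0.0015, 0.0042]
165.7 [-0.0014, -0.0013, 0.0043]
168.7 [-0.0014, -0.001, 0.0044]
171.7 [-0.0014, -0.0008, 0.0044]
```

The measured knee angle (54.8°) and radius (89.7 mm) match the model. Lead it off gently.

```bash
python3 -m crank '[[[0.0004,-0.002,-0.0012],[0,0,0],0.01],[[0.0004,-0.002,-0.0012],[0,0,0],0.01],[[0.0004,-0.002,-0.0012],[0,0,0],0.01],[[0.0004,-0.002,-0.0011],[0,0,0],0.01],[[0,0,0],[0,0,0],0.01]]' 25; python3 -c "from h import *;knee()"
```

```text
t: 23.92
eef_pos: [0.6589, -0.0509, 0.1242]
tool_rot: [-0.112, 0.687, 0.71, 0.109]
contact_force: [1.3, -1.7, 1.6]
gripper_width: 0.178
t 23.93 phi 61.06 r 0.0896 y -0.0523 F [ 1.3 -1.7  1.6] Frad 2.0 Ftan -0.4 w 0.178
```

```bash
python3 -m crank '[[[0.0007,-0.0042,-0.0022],[0,0,0],0.01],[[0.0006,-0.0043,-0.002],[0,0,0],0.01],[[0.0005,-0.0044,-0.0017],[0,0,0],0.01],[[0.0005,-0.0044,-0.0015],[0,0,0],0.01],[[0,0,0],[0,0,0],0.01]]' 25; python3 -c "from h import *;knee()"
```

```text
t: 24.55
eef_pos: [0.641, -0.0514, 0.1317]
tool_rot: [-0.113, 0.687, 0.71, 0.109]
contact_force: [0.3, -1.9, 0.8]
gripper_width: 0.181
t 24.55 phi 73.48 r 0.0896 y -0.0528 F [ 0.3 -1.9  0.8] Frad 0.9 Ftan -0.0 w 0.181
```

```bash
python3 -c "
from h import *
snap('wrist','w13')"
```

```text
(no output)
```

View pics/w13.png

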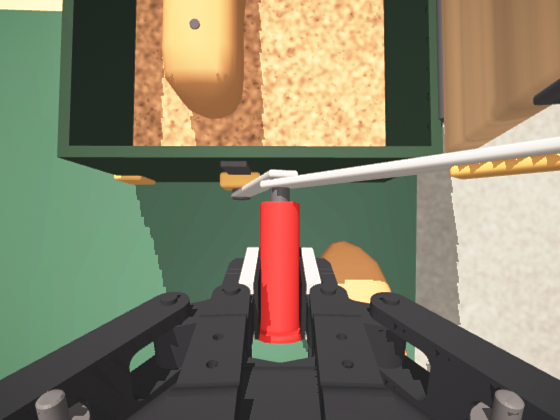

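The sleeve is still held between the pads and the stay is folding forward. Carry on round the circle.

```bash
python3 -m crank '[[[0.0004,-0.0045,-0.0013],[0,0,0],0.01],[[0.0003,-0.0046,-0.0011],[0,0,0],0.01],[[0.0003,-0.0046,-0.0009],[0,0,0],0.01],[[0.0002,-0.0047,-0.0006],[0,0,0],0.01],[[0.0001,-0.0047,-0.0004],[0,0,0],0.01],[[0,0,0],[0,0,0],0.01]]' 25; python3 -c "from h import *;knee()"
```

```text
t: 25.35
eef_pos: [0.6174, -0.0521, 0.1357]
tool_rot: [-0.113, 0.687, 0.71, 0.108]
contact_force: [-2.4, -1.6, -4.4]
gripper_width: 0.173
t 25.35 phi 88.81 r 0.0899 y -0.0535 F [-2.4 -1.6 -4.4] Frad -4.4 Ftan 2.3 w 0.173
```

```bash
python3 -m crank '[[[0,-0.0047,0.0002],[0,0,0],0.01],[[-0.0001,-0.0047,0.0003],[0,0,0],0.01],[[-0.0001,-0.0047,0.0005],[0,0,0],0.01],[[-0.0002,-0.0047,0.0006],[0,0,0],0.01],[[-0.0003,-0.0046,0.0009],[0,0,0],0.01],[[0,0,0],[0,0,0],0.01]]' 25; python3 -c "from h import *;knee()"
```

```text
t: 26.1
eef_pos: [0.5942, -0.0529, 0.1332]
tool_rot: [-0.113, 0.687, 0.71, 0.108]
contact_force: [-3.2, -1.3, -5.6]
gripper_width: 0.18
t 26.1 phi 103.75 r 0.09 y -0.0542 F [-3.2 -1.3 -5.6] Frad -4.6 Ftan 4.4 w 0.18
```

```bash
python3 -m crank '[[[-0.0004,-0.0046,0.0012],[0,0,0],0.01],[[-0.0005,-0.0045,0.0014],[0,0,0],0.01],[[-0.0005,-0.0044,0.0016],[0,0,0],0.01],[[-0.0006,-0.0043,0.0018],[0,0,0],0.01],[[-0.0006,-0.0042,0.002],[0,0,0],0.01],[[0,0,0],[0,0,0],0.01]]' 25; python3 -c "from h import *;knee()
im,d=snap('side','s11')
cv2.imwrite('pics/s11c.png',cv2.resize(im[60:260,200:400],None,fx=3,fy=3,interpolation=cv2.INTER_CUBIC)[:,:,::-1])"
```

```text
t: 26.85
eef_pos: [0.5722, -0.0536, 0.1247]
tool_rot: [-0.113, 0.687, 0.71, 0.108]
contact_force: [-3.6, -1.7, -6.5]
gripper_width: 0.174
t 26.85 phi 118.81 r 0.09 y -0.0549 F [-3.6 -1.7 -6.5] Frad -4.0 Ftan 6.3 w 0.174
```

View pics/s11c.png

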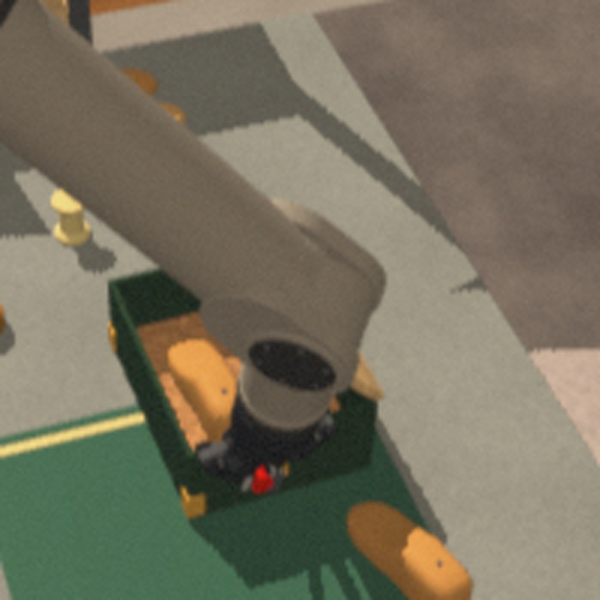

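```bash
python3 -m crank '[[[-0.0007,-0.0041,0.0022],[0,0,0],0.01],[[-0.0008,-0.004,0.0024],[0,0,0],0.01],[[-0.0008,-0.0039,0.0026],[0,0,0],0.01],[[-0.0009,-0.0037,0.0028],[0,0,0],0.01],[[-0.001,-0.0036,0.003],[0,0,0],0.01],[[0,0,0],[0,0,0],0.01]]' 45; python3 -c "from h import *;knee()
im,d=snap('wrist','w14')"
```

```text
t: 27.65
eef_pos: [0.5532, -0.0541, 0.1109]
tool_rot: [-0.113, 0.687, 0.71, 0.108]
contact_force: [-4.2, -1.0, -9.6]
gripper_width: 0.168
t 27.65 phi 133.82 r 0.0902 y -0.0555 F [-4.2 -1.  -9.6] Frad -4.0 Ftan 9.7 w 0.168
```

View pics/w14.png

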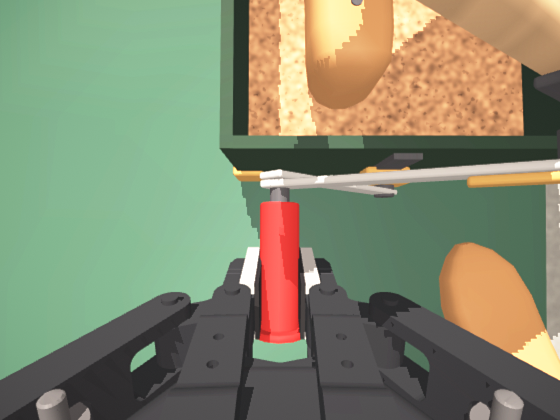

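```bash
python3 -m crank '[[[-0.001,-0.0034,0.0031],[0,0,0],0.01],[[-0.001,-0.0032,0.0033],[0,0,0],0.01],[[-0.0011,-0.0031,0.0034],[0,0,0],0.01],[[-0.0012,-0.0029,0.0035],[0,0,0],0.01],[[-0.0012,-0.0027,0.0037],[0,0,0],0.01],[[0,0,0],[0,0,0],0.01]]' 45; python3 -c "from h import *;knee()"
```

```text
t: 28.45
eef_pos: [0.5385, -0.0546, 0.0931]
tool_rot: [-0.112, 0.687, 0.71, 0.109]
contact_force: [-0.1, 0.4, -12.9]
gripper_width: 0.172
t 28.45 phi 148.45 r 0.0905 y -0.0559 F [ -0.1   0.4 -12.9] Frad -6.7 Ftan 11.1 w 0.172
```

```bash
python3 -m crank '[[[-0.0013,-0.0022,0.004],[0,0,0],0.01],[[-0.0013,-0.0021,0.004],[0,0,0],0.01],[[-0.0013,-0.0019,0.004],[0,0,0],0.01],[[-0.0007,-0.0009,0.0021],[0,0,0],0.01],[[0,0,0],[0,0,0],0.01]]' 45; python3 -c "from h import *;knee()
im,d=snap('top','t1');cv2.imwrite('pics/t1c.png',cv2.resize(im[140:300,190:420],None,fx=3.4,fy=3.4,interpolation=cv2.INTER_CUBIC)[:,:,::-1])"
```

```text
t: 29.08
eef_pos: [0.5313, -0.0548, 0.0784]
tool_rot: [-0.113, 0.687, 0.71, 0.109]
contact_force: [-0.6, 0.4, -13.8]
gripper_width: 0.173
t 29.07 phi 158.86 r 0.0904 y -0.0562 F [ -0.6   0.4 -13.8] Frad -4.4 Ftan 13.1 w 0.173
```

View pics/t1c.png

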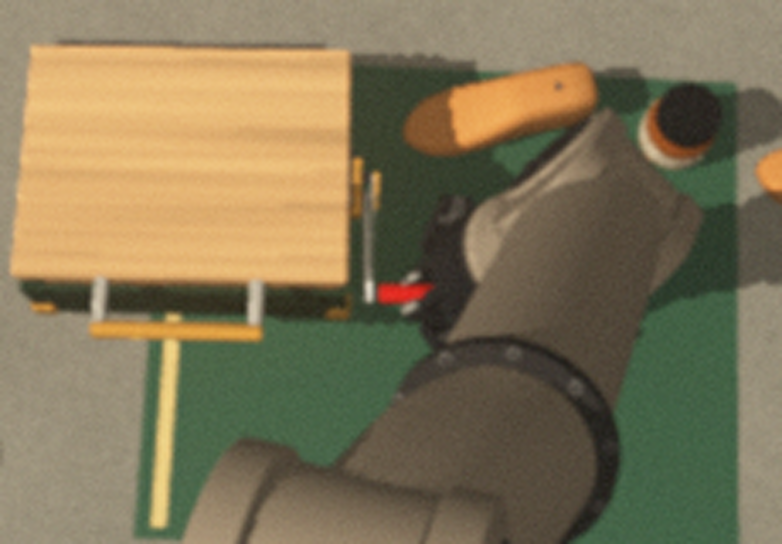

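The top view shows the lid nearly down, with the handle at (175,330) in the crop against (180,342) when shut. I'll do the rest in small steps until the force eases.

```bash
python3 -m crank '[[[-0.0009,-0.001,0.0028],[0,0,0],0.01],[[-0.0009,-0.0009,0.0028],[0,0,0],0.01],[[-0.0005,-0.0004,0.0014],[0,0,0],0.01],[[0,0,0],[0,0,0],0.01]]' 45; python3 -c "from h import *;knee()
snap('top','t2'); P,ok=pts('t2'); print([P[v,u].round(4).tolist() for u,v in((243,240),(243,239),(243,238),(243,220),(243,165))])"
```

```text
t: 29.62
eef_pos: [0.5287, -0.055, 0.0709]
tool_rot: [-0.113, 0.687, 0.71, 0.108]
contact_force: [-1.0, 0.2, -17.1]
gripper_width: 0.173
t 29.62 phi 163.88 r 0.0905 y -0.0563 F [ -1.    0.2 -17.1] Frad -3.8 Ftan 16.7 w 0.173
[[0.4783, 0.1304, 0.1181], [0.4815, 0.1309, 0.1145], [0.4842, 0.1311, 0.1142], [0.5335, 0.135, 0.1099], [0.689, 0.1463, 0.1048]]
```

```bash
python3 -m crank '[[[-0.0005,-0.0004,0.0014],[0,0,0],0.01],[[-0.0005,-0.0003,0.0014],[0,0,0],0.01],[[0,0,0],[0,0,0],0.01]]' 45; python3 -c "from h import *;knee()
snap('top','t3')
def med(f):
    P,ok=pts(f); return [P[217:223,205:285][...,2].mean().round(4), P[160:165,210:285][...,2].mean().round(4)]
print(med('top0'),med('t2'),med('t3'))
for f in('top0','t1','t2','t3'):
    im=load(f)[0];hsv=cv2.cvtColor(im,cv2.COLOR_RGB2HSV);m=(hsv[...,1]>165)&(hsv[...,0]>10)&(hsv[...,0]<25)&(hsv[...,2]>120); m[:232]=0;m[248:]=0;m[:,:215]=0;m[:,272:]=0; v,u=np.nonzero(m);print(f,v.mean(),u.mean(),len(v))"
```

```text
t: 30.05
eef_pos: [0.5286, -0.0551, 0.0689]
tool_rot: [-0.113, 0.687, 0.71, 0.109]
contact_force: [-4.0, -0.2, -9.7]
gripper_width: 0.167
t 30.05 phi 165.16 r 0.0901 y -0.0565 F [-4.  -0.2 -9.7] Frad 1.4 Ftan 10.4 w 0.167
[np.float64(0.1166), np.float64(0.1148)] [np.float64(0.1175), np.float64(0.1118)] [np.float64(0.1167), np.float64(0.1146)]
top0 240.17857142857142 243.42857142857142 168
t1 236.859375 242.31770833333334 192
t2 239.72131147540983 243.60655737704917 183
t3 240.23837209302326 243.40116279069767 172
```

The force has dropped, and the handle's row (240.2) matches the shut start (240.2): the lid is down. I'll ease the remaining load off, then let go.

```bash
python3 -m crank '[[[-0.0002,-0.0001,0.0008],[0,0,0],0.01],[[0,0,0],[0,0,0],0.01]]' 45; python3 -c "from h import *;knee()"
```

```text
t: 30.35
eef_pos: [0.5286, -0.0552, 0.0682]
tool_rot: [-0.112, 0.687, 0.71, 0.109]
contact_force: [-4.8, -1.0, -4.1]
gripper_width: 0.169
t 30.35 phi 165.58 r 0.0899 y -0.0565 F [-4.8 -1.  -4.1] Frad 3.6 Ftan 5.1 w 0.169
```

```bash
python3 -m crank '[[[-0.0001,0,0.0005],[0,0,0],0.01],[[0,0,0],[0,0,0],0.03],[[0,0,0],[0,0,0],0.045],[[0,0,0],[0,0,0],0.045],[[0,0,-0.02],[0,0,0],0.045],[[0,0,-0.05],[0,0,0],0.045],[[0,0,-0.05],[0,0,0],0.045],[[0,0,-0.05],[0,0,0],0.045],[[0,0,0],[0,0,0],0.045]]' 45; python3 - <<'E'
from h import *
st(); im,d=snap('top','t4');cv2.imwrite('pics/t4c.png',cv2.resize(im,None,fx=1.4,fy=1.4)[:,:,::-1]); 
im,d=snap('side','s12')
for f in('top0','t4'):
    im=load(f)[0];hsv=cv2.cvtColor(im,cv2.COLOR_RGB2HSV);m=(hsv[...,1]>165)&(hsv[...,0]>10)&(hsv[...,0]<25)&(hsv[...,2]>120); m[:232]=0;m[248:]=0;m[:,:215]=0;m[:,272:]=0; v,u=np.nonzero(m);print(f,v.mean(),u.mean(),len(v))
for f in('side0','s12'):
    im,d,E,K=load(f);P,ok=pts(f);hsv=cv2.cvtColor(im,cv2.COLOR_RGB2HSV)
    m=((hsv[...,1]>200)&((hsv[...,0]<4)|(hsv[...,0]>176))&(hsv[...,2]>60)).astype(np.uint8); m[:190]=0;m[260:]=0;m[:,:230]=0;m[:,340:]=0
    n,l,s,c=cv2.connectedComponentsWithStats(m); i=1+s[1:,4].argmax(); print(f,s[i],c[i])
E
```

```text
t: 31.48
eef_pos: [0.5323, -0.1107, 0.2341]
tool_rot: [-0.108, 0.688, 0.709, 0.111]
contact_force: [0.4, 0.5, -0.3]
gripper_width: 0.524
{'t': 31.475, 'q': [-0.1222, 0.3587, 0.4861, 1.8619, -0.5102, 1.1284, 0.6383], 'eef_pos': [0.5323, -0.1107, 0.2341], 'tool_rot': [-0.1082, 0.6877, 0.7092, 0.1112], 'contact_force': [0.3539, 0.4977, -0.267], 'gripper_width': 0.5235}
top0 240.17857142857142 243.42857142857142 168
t4 240.10857142857142 243.21142857142857 175
side0 [265 224  11  16  86] [269.68604651 231.62790698]
s12 [265 223  11  17  84] [269.63095238 231.44047619]
```

View pics/t4c.png

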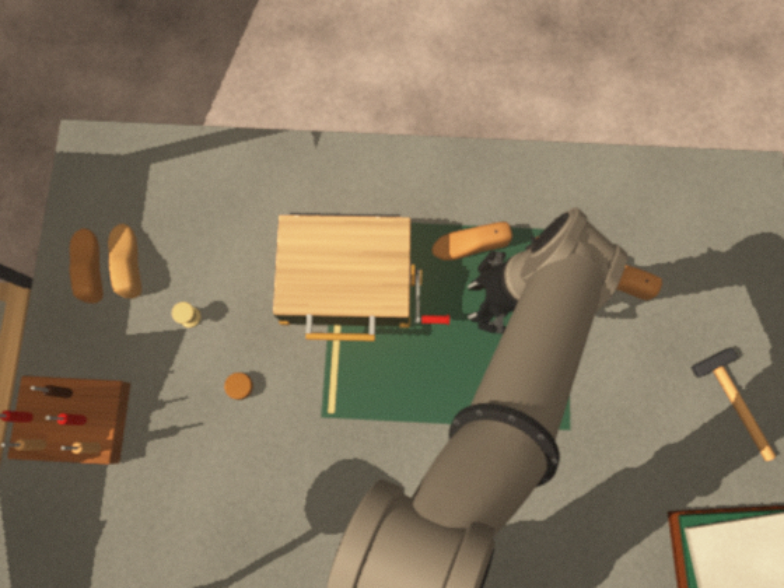

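View pics/s12.png

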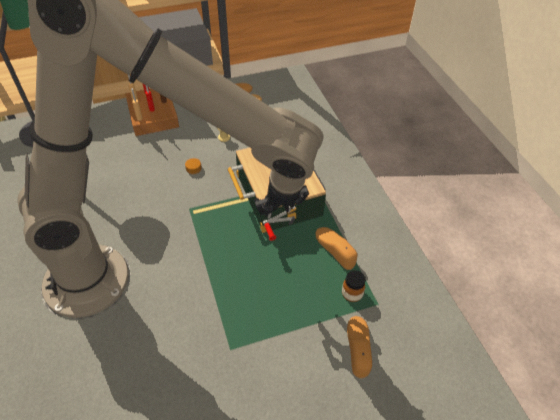

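The top view shows the lid shut (handle at (243,240) as at the start), the spool and wax in place, and the sleeve back at its original pixel. The side view shows the jar at (354,286), unmoved. The arm touches nothing, so I hand in.

```bash
python3 -c "
from station import bot
print(bot.hand_in())"
```

```text
the job is handed in; nothing more can be done
None
```

The last is in the chest with the lid fully shut, and the job was handed in at about 31.6 s of the 72 s allowed.

- **Lid up:** I raised it by the handle to about 1.44 rad and crept the final stretch until the knee snapped back. With the fingers off, the lid stood by itself on the locked stay. During the creep the push at the handle stayed below about 3 N.
- **Last:** I took the last nearest the base by its heel block and laid it inside, sole down, along the hinge direction. The wrist camera showed it on the cork floor.
- **Lid down:** I gripped the red sleeve, drew it forward and led it round its 90 mm circle to the shut position, holding it the whole way. The highest force there was about 17 N, and I eased it to about 5 N before letting go.

**Last checks:**
- **Lid and sleeve:** both match their starting camera positions within about 0.3 pixel, so the clamp does not seem to have slid.
- **Bystanders:** the spool, jar and wax puck look where they were. I judged this by eye in the final pictures and did not measure it.
- **Arm:** it was clear of everything, with no contact force.

**Disagreements and gaps:**
- **Handle force:** partway up, my arc was slightly too tight and the arm pushed on the handle with about 27 N, nearly all toward the hinge. I eased it off straight away.
- **Sleeve position:** the side and wrist cameras disagreed by about 7 mm along x on where the sleeve was. A closer look settled it before I gripped.

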